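# Knock a stuck cap carrier out of its tilted nest and tray it

### The job

The metal cap carrier sits stuck, flush in the pocket of the tilted nest on the workbench: raise the knockout rod all the way by its T-handle so that it pushes the carrier up out of the pocket, then take the carrier and lay it flat, cap seats up, in the shallow tray on the side stand. Finally push the knockout rod fully back down, and leave the ink pots and bottles where they stand.

Things in the scene. Friction and masses are not known exactly. Their poses are not given: they have to be found in the camera images.
- pocket: Fixed grey nest block, 86 (x) x 126 (y) x 37 mm, face slanting 30 deg toward the robot. Origin: centre of the pocket floor, 125 mm above the bench. z: square out of the pocket (30 deg off vertical, leaning to the robot); x: up the slope, away from the robot; y: level. Pocket 59 x 99 mm, 27 deep (block face at z = 27 mm); a 36 mm hole in its floor passes the knockout head.
- carrier: Loose aluminium block 56 (x) x 96 (y) x 26 mm, 0.11-0.22 kg, three round cap seats in its top. Origin: centre of its underside; z out of its top. Starts 1 mm below the nest's face, axes as the pocket's, no room to grip. With the rod fully up it stands 22 mm proud, lowest 4 mm still in the pocket; pinch its 56 mm width with the tool along the pocket's z.
- knockout (a joint): Height of the knockout rod along the pocket's z, m: 0 fully down, 0.030 fully up (hard stops). Starts at 0 to 0.005. Its 32 mm head meets the carrier at 0.007 and lifts it from there. It has friction, takes 5 to 12 N to move either way, and stays where it is left.
- handle (a point): Middle of the rod's black T-bar: 90 mm long, 16 mm thick, level, along the pocket's y; axes as the pocket's. In front of the nest on the robot's side, 88 mm above the bench when the rod is down, over 80 mm from the block, open above; an 11 mm upright joins its underside in the middle from an arm 32 mm below. It moves with the rod, along the pocket's z only.
- tray: Fixed shallow grey tray on the brown side stand to the robot's left, level with the bench: 132 (x) x 92 (y) mm outside, walls 4 mm, rim 10 mm high, floor 4 mm thick. Origin: centre of its underside on the stand; z up.
- ink_jar: Loose bystander: small white ink pot, 54 mm across, 55 mm high, on the bench to the right of the nest. Origin: centre of its base.
- hardener_pot: Loose bystander: small blue-and-white pot, 38 mm across, 66 mm high, on the side stand beyond the tray. Origin: centre of its base.
There are look-alikes about, which are no part of the job. Several things have the shape of the carrier; the one meant has the colours described above.

How it is judged (in metres and radians):
On the way, in this order (a step that is already met when the one before it is completed fails the run):
1. the knockout rod is fully up and the carrier stands proud of the nest (value of joint knockout above 0.026 m and z of carrier in the frame of pocket above 0.016 m and angle between the z axis of carrier and the z axis of pocket, either way round below 0.2 rad), for 0.2 s.
2. the carrier lies flat in the tray, seats up, let go (z of carrier in the frame of tray below 0.008 m and horizontal distance between carrier and tray below 0.03 m and angle between carrier's own z axis and vertical below 0.08 rad and contact force between the fingers and carrier below 0.1 N), for 0.2 s.
At the end, for the whole second after the job is handed in: The carrier lies at rest inside the tray (its centre within 30 mm of the tray's centre, underside flat on its floor to within 4 mm, seats up, within 0.08 rad of level), and the knockout rod is back down to within 5 mm of its lower stop (z of carrier in the frame of tray below 0.008 m and horizontal distance between carrier and tray below 0.03 m and angle between carrier's own z axis and vertical below 0.08 rad and linear speed of carrier below 0.01 m/s and value of joint knockout below 0.005 m); the robot touches nothing.
It fails at once if the ink pot is shifted by more than 25 mm (distance of ink_jar from where it was at the start of the episode above 0.025 m).
It fails at once if the hardener pot is shifted by more than 25 mm (distance of hardener_pot from where it was at the start of the episode above 0.025 m).
It also fails if it takes over 67 s, if anything falls off the work surface, if the arm or the gripper's body presses on something with over 40 N, if the wrist force passes 120 N, or if a joint passes its speed limit or range.

### The arm

A 7-joint arm with a two-finger parallel gripper is mounted at the origin on a cart in front of the work surface, level with it; the furniture and walls round the work are solid. World frame = base frame: x ahead of the robot, y to its left, z up, the work surface at z = 0. Lengths are in mm, angles in rad, forces in N, time in s.
With the tool pointing down it reaches from about 375 to 925 mm from the base axis. Payload 3.1 kg.
Tool frame: the origin (TCP) lies at the very end of the fingers, on their centre line; the grasp point (between the pads) lies 19 mm behind it (r.grasp_offset is the distance from the TCP to the grasp point, in mm); z points along the fingers, y is the direction in which the jaws open and shut (so a half turn about z gives the same grasp; the last joint's range is limited). The gripper opens to 85 mm and grips with 20 to 120 N. Pads are 22 mm wide; open, the fingers measure 114 mm over their backs; the gripper's body (76 mm by 85 mm) begins 54 mm behind the grasp point. The pads swing forward as they close: fully open they stand 13 mm farther back than shut.
Start: joints at [1.142, 0.383, 0.044, 1.598, -0.018, 1.161, -0.05], TCP at [211.139, -614.755, 231.269] pointing down, gripper open.
Joint ranges: [-2.61, 2.61], [-0.41, 2.15], [-1.48, 1.57], [0, 2.5], [-1.57, 4.71], [0.05, 1.97], [-2.85, 2.85]. Speed limits (rad/s): [2.79, 2.79, 3.14, 3.14, 3.14, 3.14, 3.14].

### API

Orientations are given as a unit quaternion [w, x, y, z].
In Python, from station import r gives the robot as it stands. The module is installed in compiled form; this text tells all that it offers.
- The arm moves only by the tool apply_moves, never from a script. Its argument "moves" is a list that holds one entry, the list of rows, each a list of 5 numbers: the shift along the tool's x, y, z in mm, then the turn about the tool's z in degrees, then the opening in per cent of the stroke, from 0 (shut) to 100 (fully open). In form: [[[x, y, z, turn, claw], ...]]. A call has 1 to 20 rows; each row is the pose to reach, as a shift and turn from the pose measured when the call began, along the tool's axes at that moment; what a row does not reach only later rows make up. A row lasts 1/12 s, in which the tool goes at most 41.7 mm and 7.16 degrees, less where a joint would pass 70% of its speed; a pose out of reach is approached as far as the arm can. A call with a gripper value outside its range is refused whole. The fingers move at their own pace and stop on an object; "squeeze" is the grip in N (left out, the last holds). Time passes only in rows, so rows that repeat a pose let the fingers close. It gives the time, the measured TCP pose, the force and the opening at its end, in the units of the state.
- r.read_state(): the state, without advancing time (a new reading comes with each control period).
- r.grab_frame(name): name is "side" or "top" or "wrist"; returns the picture (420x560x3 uint8, red, green, blue); there is no depth.
- r.camera_params(name): a dict with "camera_matrix" (3x3 intrinsics, pixels), "world_from_camera" (4x4, takes a point from camera to world coordinates). Camera axes: x right, y down, z forward; pixel columns grow to the right and rows downward; lengths in mm; the calibration is good to about 2 mm. The wrist camera is an equidistant fisheye: a pixel r from the principal point sees the ray r / f radians off the axis. A picture is of the moment at which its call begins: read the wrist's pose just before it. camera_params takes no time and is no camera call; for the wrist camera it gives the pose at the moment of the call.
- r.finish_job(): hands the job in, once; it reports no verdict.
The state is a dict: "time_s": time; "joint_positions": joint angles; "qvel": joint speeds; "joint_efforts": joint torques, N m; "eef_pos": TCP position; "eef_rot": TCP orientation; "wrist_force": force on the tool from outside, world axes, zero at the start; "moment": the same for the moment, N m; "finger_gap": finger opening in mm.
Only numpy, scipy, OpenCV 4.12 (cv2) and the standard library are available. Lean on these libraries where they do the work, as an engineer would, in place of code of your own. Each camera call takes 0.05 s, during which the arm holds its last target.

## Working session

There is one attempt and no reset: what is moved stays moved. The work goes in short steps, Python scripts to look and compute and a tool call to move; the robot and the scene stay as the last step left them, time stands still between calls to the robot, and variables do not carry over. Pictures are saved under pics/ and viewed, and the job is handed in when it is done.

Besides the shell and the picture viewer there is one more tool, called after "Emit:" as name(argument=value, ...) on one line, values as JSON. apply_moves: Moves the arm, as the interface text tells. Its arguments: {"type":"object","properties":{"moves":{"type":"array","items":{"type":"array","items":{"type":"array","items":{"type":"number"}}}},"squeeze":{"type":"number"}},"required":["moves"]}

```bash
mkdir -p pics; python3 - <<'E'
from station import r
import cv2,numpy as np
np.set_printoptions(precision=4,suppress=True)
print(r.read_state())
for n in ["side","top","wrist"]:
    p=r.camera_params(n);print(n,p["camera_matrix"],p["world_from_camera"])
    cv2.imwrite(f"pics/{n}0.png",r.grab_frame(n)[:,:,::-1])
print(r.grasp_offset)
E
```

```text
{'time_s': 0.0, 'joint_positions': array([ 1.1422,  0.3838,  0.0438,  1.5996, -0.0179,  1.1612, -0.0499]), 'qvel': array([-0.0001, -0.0001, -0.0009, -0.0003,  0.0002,  0.0001,  0.0001]), 'joint_efforts': array([ -0.0003, -43.3459,   1.0243, -24.9513,   0.0106,   0.0115,
         0.    ]), 'eef_pos': array([ 210.7978, -613.8594,  229.882 ]), 'eef_rot': array([-0.0013,  0.9863,  0.1647, -0.0003]), 'wrist_force': array([-0.922 , -0.0984, -0.9038]), 'moment': array([ 0.0202, -0.0096,  0.021 ]), 'finger_gap': 85.54763578698203}
side [[435.56     0.     283.2947]
 [  0.     435.56   216.6891]
 [  0.       0.       1.    ]] [[ -0.9993  -0.0353   0.0091 511.1149]
 [ -0.0301   0.6615  -0.7493 856.9786]
 [  0.0204  -0.7491  -0.6621 922.2333]
 [  0.       0.       0.       1.    ]]
top [[518.8222   0.     285.7064]
 [  0.     518.8222 201.2623]
 [  0.       0.       1.    ]] [[   0.0083   -0.9976    0.0691  417.2373]
 [  -0.9998   -0.0097   -0.0198  -39.437 ]
 [   0.0204   -0.0689   -0.9974 1467.4342]
 [   0.        0.        0.        1.    ]]
wrist [[325.1923   0.     285.7665]
 [  0.     325.1923 206.7525]
 [  0.       0.       1.    ]] [[   0.3253   -0.9014   -0.2857  282.4649]
 [  -0.9456   -0.311    -0.0956 -588.6676]
 [  -0.0027    0.3013   -0.9535  371.6888]
 [   0.        0.        0.        1.    ]]
18.700000000000003
```

View pics/side0.png

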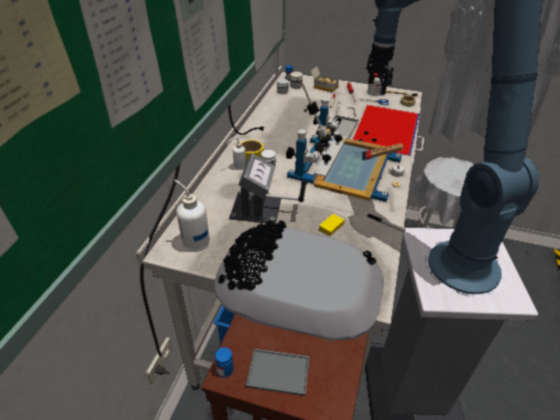

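View pics/top0.png

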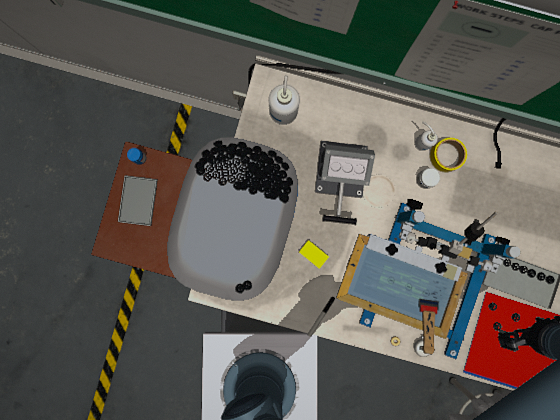

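View pics/wrist0.png

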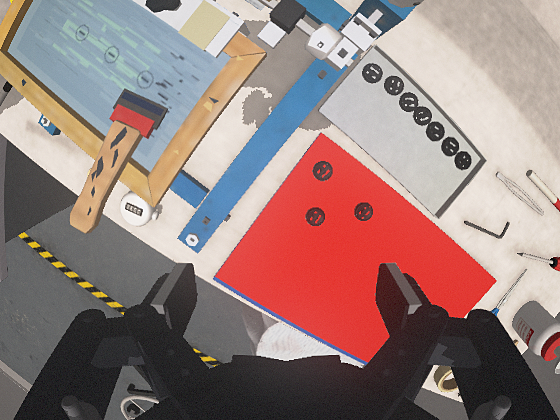

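The top view shows the nest at (347,168), the T-bar at (340,218), the tray at (137,201), the blue pot at (136,155) and the white pot at (428,177). Next I'll take close crops.

```bash
python3 - <<'E'
import cv2
t=cv2.imread("pics/top0.png");s=cv2.imread("pics/side0.png")
cv2.imwrite("pics/tc.png",cv2.resize(t[130:235,300:400],None,fx=5.7,fy=5.7,interpolation=cv2.INTER_CUBIC))
cv2.imwrite("pics/tc2.png",cv2.resize(t[130:280,90:290],None,fx=4,fy=4,interpolation=cv2.INTER_CUBIC))
cv2.imwrite("pics/sc.png",cv2.resize(s[120:225,220:350],None,fx=5.7,fy=5.7,interpolation=cv2.INTER_CUBIC))
E
```

```text
(no output)
```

View pics/tc.png

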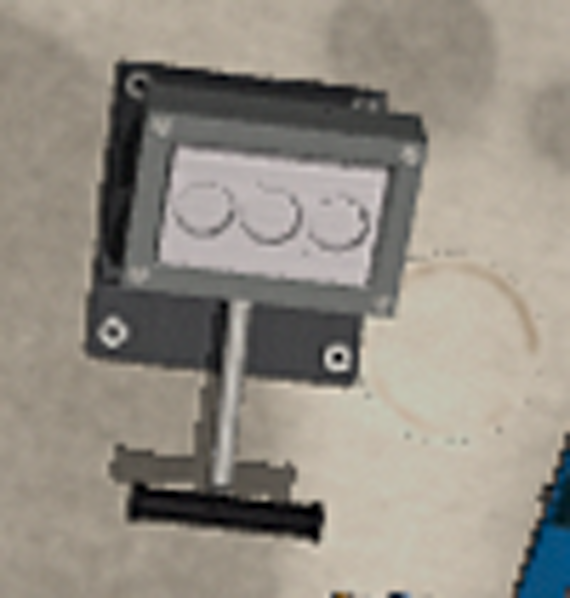

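View pics/tc2.png

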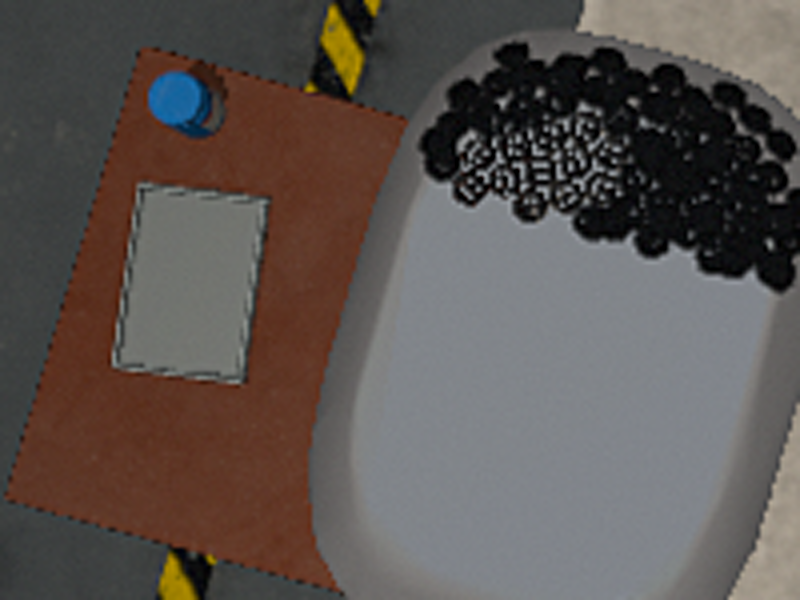

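View pics/sc.png

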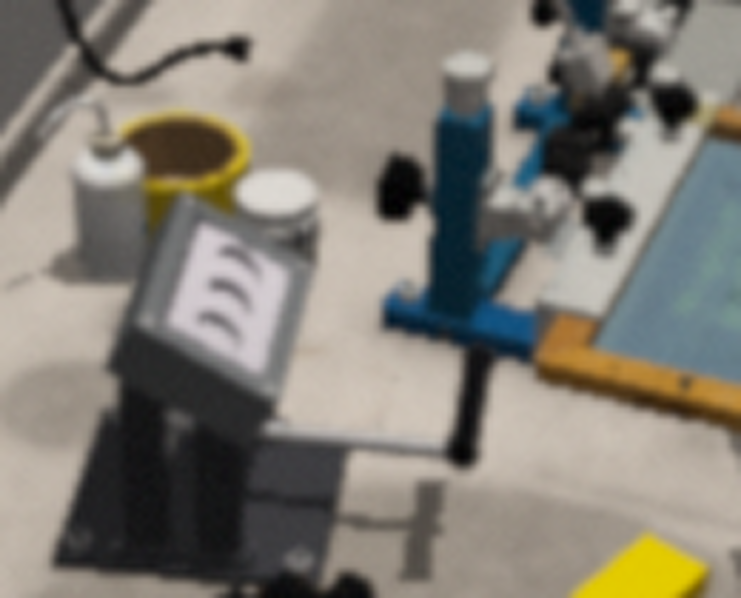

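Only one carrier-shaped thing sits in a nest: the pinkish-silver block with three seats at top (347,168). The grey plate with caps at wrist (410,130) and the tray at top (137,201) are the other flat blocks. The crop matches the description, so I'll locate everything now.

```bash
cat > h.py <<'E'
from station import r
import cv2,numpy as np
np.set_printoptions(precision=2,suppress=True)
from scipy.spatial.transform import Rotation as Ro
def ray(n,uv,p=None):
    p=p or r.camera_params(n);K=p["camera_matrix"];T=p["world_from_camera"]
    x=(uv[0]-K[0,2])/K[0,0];y=(uv[1]-K[1,2])/K[1,1]
    if n=="wrist":
        th=np.hypot(x,y);s=np.sin(th)/max(th,1e-9);d=np.array([x*s,y*s,np.cos(th)])
    else: d=np.array([x,y,1.])
    d=T[:3,:3]@d;return T[:3,3],d/np.linalg.norm(d)
def plane(n,uv,z,p=None):
    o,d=ray(n,uv,p);return o+d*(z-o[2])/d[2]
def proj(n,P,p=None):
    p=p or r.camera_params(n);K=p["camera_matrix"];T=p["world_from_camera"]
    c=T[:3,:3].T@(np.asarray(P,float)-T[:3,3])
    if n=="wrist":
        rr=np.hypot(c[0],c[1]);k=np.arctan2(c[2]*0+rr,c[2])/rr;x,y=c[0]*k,c[1]*k
    else:x,y=c[0]/c[2],c[1]/c[2]
    return np.array([K[0,0]*x+K[0,2],K[1,1]*y+K[1,2]])
def tri(a,b):
    (o1,d1),(o2,d2)=a,b
    A=np.stack([d1,-d2],1);t=np.linalg.lstsq(A,o2-o1,rcond=None)[0]
    p,q=o1+d1*t[0],o2+d2*t[1];return (p+q)/2,np.linalg.norm(p-q)
def st():
    s=r.read_state();R=Ro.from_quat(np.roll(s["eef_rot"],-1)).as_matrix()
    return s,R
E
python3 - <<'E'
from h import *
# crop px -> full
c=lambda u,v:(300+u/5.7-.5+.09,130+v/5.7-.5+.09)
UL,UR,LR,LL=[c(*q) for q in [(176,147),(388,166),(372,288),(162,262)]]
P=[plane("top",q,z) for q,z in zip((UL,UR,LR,LL),(161.5,161.5,133.5,133.5))]
print(np.array(P)); C=np.mean(P,0);print("car centre",C, np.linalg.norm(P[0]-P[1]),np.linalg.norm(P[1]-P[2]))
print("yaw of y axis",np.degrees(np.arctan2(-( (P[0]-P[1])[0]),(P[0]-P[1])[1])))
a,b=c(130,500),c(322,522)
for z in(88,92):
  A,B=plane("top",a,z),plane("top",b,z);print("bar",A,B,(A+B)/2,np.linalg.norm(A-B))
s=lambda u,v:(220+u/5.7-.41,120+v/5.7-.41)
M=(np.array(c(130,500))+c(322,522))/2
S=(np.array(s(477,355))+s(462,455))/2
print("bar tri",tri(ray("top",M),ray("side",S)))
t=lambda u,v:(90+u/4-.4,130+v/4-.4)
for z in(10,):
  T=np.array([plane("top",t(*q),z) for q in[(137,185),(270,197),(245,383),(113,368)]]);print("tray",T,T.mean(0));print([np.linalg.norm(T[i]-T[i-1]) for i in range(4)])
print("pot",plane("top",t(178,95),66),"jar",plane("top",(428,177),55))
print("bottle",plane("top",(285,85),100))
E
```

```text
[[ 625.74 -178.23  161.5 ]
 [ 618.27 -273.14  161.5 ]
 [ 566.55 -270.69  133.5 ]
 [ 577.42 -174.95  133.5 ]]
car centre [ 597.   -224.25  147.5 ] 95.19916022346058 58.871257712107614
yaw of y axis -4.500062394987947
bar [ 470.85 -164.89   88.  ] [ 461.37 -254.87   88.  ] [ 466.11 -209.88   88.  ] 90.47949075648464
bar [ 470.69 -164.52   92.  ] [ 461.24 -254.24   92.  ] [ 465.97 -209.38   92.  ] 90.21712379890225
bar tri (array([ 467.22, -209.72,   89.91]), np.float64(2.3577159840980717))
tray [[585.27 386.83  10.  ]
 [577.79 293.71  10.  ]
 [447.08 307.78  10.  ]
 [456.73 399.66  10.  ]] [516.72 346.99  10.  ]
[np.float64(129.18182040156728), np.float64(93.42220573775182), np.float64(131.46555076374855), np.float64(92.3916858008935)]
pot [640.41 344.67  66.  ] jar [ 585.79 -458.79   55.  ]
bottle [824.67 -62.06 100.  ]
```

Emit:
apply_moves(moves=[[[0,0,-40,0,100],[0,0,-80,0,100],[25,-20,-120,-5,100],[502,-419,-170,-65,100],[502,-419,-170,-65,100],[502,-419,-170,-65,100],[502,-419,-170,-65,100],[502,-419,-170,-65,100],[502,-419,-170,-65,100],[502,-419,-170,-65,100],[502,-419,-170,-65,100],[502,-419,-170,-65,100],[502,-419,-170,-65,100],[502,-419,-170,-65,100],[502,-419,-170,-65,100],[502,-419,-170,-65,100],[502,-419,-170,-65,100],[502,-419,-170,-65,100],[502,-419,-170,-65,100],[502,-419,-170,-65,100]]])

```text
time_s: 1.82
eef_pos: [550.6, -49.9, 400.9]
eef_rot: [-0.002, 0.74, 0.672, 0.001]
wrist_force: [-0.2, -0.8, -1.0]
finger_gap: 85.6
```

Emit:
apply_moves(moves=[[[0,0,-500,0,100],[0,0,-500,0,100],[0,0,-500,0,100],[0,0,-500,0,100],[0,0,-500,0,100],[0,0,-500,0,100],[0,0,-500,0,100],[0,0,-500,0,100],[0,0,-500,0,100],[0,0,-500,0,100]]])

```text
time_s: 2.65
eef_pos: [554.0, -54.3, 659.0]
eef_rot: [0.003, 0.742, 0.671, 0.001]
wrist_force: [1.1, 0.1, -1.1]
finger_gap: 85.6
```

```bash
python3 -c "
from h import *
s,R=st();print(s['joint_positions'],s['eef_pos']);print(R)"
```

```text
[-0.16  0.18  0.23  1.   -0.04  1.97 -0.04] [554.   -54.26 658.99]
[[ 0.1   0.99  0.01]
 [ 0.99 -0.1  -0.  ]
 [-0.    0.01 -1.  ]]
```

Emit:
apply_moves(moves=[[[0,0,-600,0,100],[0,0,-600,0,100],[0,0,-600,0,100],[0,0,-600,0,100]]])

```text
time_s: 2.98
eef_pos: [539.0, -53.5, 689.0]
eef_rot: [0.023, 0.743, 0.669, 0.019]
wrist_force: [-0.3, 0.5, 0.1]
finger_gap: 85.4
```

```bash
python3 -c "
from h import *
np.set_printoptions(precision=4,suppress=True)
s,R=st();print(s['joint_positions'],s['eef_pos']);print(R)"
```

```text
[-0.4646  0.1368  0.5989  0.9999 -0.0819  1.9668 -0.0109] [538.9566 -53.4628 688.9652]
[[ 0.1044  0.9928  0.0596]
 [ 0.9945 -0.104  -0.0091]
 [-0.0028  0.0602 -0.9982]]
```

Emit:
apply_moves(moves=[[[0,100,-600,0,100],[0,100,-600,0,100],[0,100,-600,0,100],[0,100,-600,0,100],[0,100,-600,0,100],[0,100,-600,0,100]]])

```text
time_s: 3.48
eef_pos: [542.4, -52.6, 714.7]
eef_rot: [0.043, 0.742, 0.668, 0.037]
wrist_force: [0.9, 0.5, 0.1]
finger_gap: 85.5
```

```bash
python3 -c "
from h import *
np.set_printoptions(precision=4,suppress=True)
s,R=st();print(s['joint_positions'],s['eef_pos']);print(R)"
```

```text
[-0.4787  0.134   0.6159  0.9498 -0.0841  1.9662 -0.0133] [542.402  -52.6378 714.6763]
[[ 0.1049  0.988   0.1132]
 [ 0.9945 -0.104  -0.0143]
 [-0.0023  0.1141 -0.9935]]
```

Emit:
apply_moves(moves=[[[0,300,-600,0,100],[0,300,-600,0,100]]])

```text
time_s: 3.65
eef_pos: [562.5, -54.4, 734.9]
eef_rot: [0.06, 0.741, 0.667, 0.053]
wrist_force: [-1.0, 0.6, 0.6]
finger_gap: 85.5
```

Emit:
apply_moves(moves=[[[0,300,-600,0,100],[0,300,-600,0,100]]])

```text
time_s: 3.82
eef_pos: [577.5, -56.3, 755.4]
eef_rot: [0.078, 0.739, 0.666, 0.07]
wrist_force: [0.4, -0.1, 0.3]
finger_gap: 85.4
```

```bash
python3 -c "
from h import *
np.set_printoptions(precision=4,suppress=True)
s,R=st();print(s['time_s'],s['joint_positions'],s['eef_pos']);print(R)"
```

```text
3.8167 [-0.3071  0.1985  0.469   0.7858 -0.1048  1.9663 -0.0103] [577.4797 -56.2857 755.4311]
[[ 0.1041  0.9729  0.2064]
 [ 0.9946 -0.1017 -0.0225]
 [-0.0009  0.2077 -0.9782]]
```

Emit:
apply_moves(moves=[[[0,300,-600,0,100],[0,300,-600,0,100]]])

```text
time_s: 3.98
eef_pos: [587.0, -57.5, 776.7]
eef_rot: [0.095, 0.737, 0.664, 0.085]
wrist_force: [-0.3, -0.6, 1.5]
finger_gap: 85.2
```

Emit:
apply_moves(moves=[[[0,300,-500,0,100],[0,300,-500,0,100]]])

```text
time_s: 4.15
eef_pos: [597.0, -58.8, 797.5]
eef_rot: [0.113, 0.734, 0.662, 0.101]
wrist_force: [-0.3, -0.1, 0.2]
finger_gap: 85.3
```

Emit:
apply_moves(moves=[[[0,300,-500,0,100],[0,300,-500,0,100]]])

```text
time_s: 4.32
eef_pos: [602.5, -59.5, 818.4]
eef_rot: [0.13, 0.732, 0.659, 0.117]
wrist_force: [0.2, 0.3, 0.8]
finger_gap: 85.5
```

```bash
python3 -c "
from h import *
np.set_printoptions(precision=4,suppress=True)
s,R=st();print(s['time_s'],s['joint_positions'],s['eef_pos']);print(R)"
```

```text
4.3167 [-0.2204  0.2549  0.4222  0.5854 -0.137   1.9665 -0.0088] [602.5444 -59.4834 818.4266]
[[ 0.1043  0.9338  0.3424]
 [ 0.9945 -0.0979 -0.036 ]
 [-0.0001  0.3442 -0.9389]]
```

Emit:
apply_moves(moves=[[[0,300,-500,0,100],[0,300,-500,0,100]]])

```text
time_s: 4.48
eef_pos: [603.3, -59.7, 839.9]
eef_rot: [0.147, 0.728, 0.656, 0.132]
wrist_force: [-0.2, 0.1, 0.6]
finger_gap: 85.2
```

Emit:
apply_moves(moves=[[[0,300,-500,0,100],[0,300,-500,0,100]]])

```text
time_s: 4.65
eef_pos: [600.0, -59.6, 861.7]
eef_rot: [0.163, 0.725, 0.653, 0.147]
wrist_force: [-0.8, 0.2, 0.9]
finger_gap: 85.5
```

Emit:
apply_moves(moves=[[[0,300,-500,0,100],[0,300,-500,0,100]]])

```text
time_s: 4.82
eef_pos: [593.2, -59.2, 883.7]
eef_rot: [0.179, 0.721, 0.649, 0.162]
wrist_force: [0.3, 0.3, 0.2]
finger_gap: 85.6
```

```bash
python3 -c "
from h import *
np.set_printoptions(precision=4,suppress=True)
s,R=st();print(s['time_s'],s['joint_positions'],s['eef_pos']);print(R)"
```

```text
4.8167 [-0.2123  0.2579  0.4567  0.4466 -0.1727  1.9666 -0.0085] [593.1737 -59.1851 883.6993]
[[ 0.1045  0.8784  0.4664]
 [ 0.9945 -0.0924 -0.0486]
 [ 0.0004  0.469  -0.8832]]
```

Emit:
apply_moves(moves=[[[0,300,-500,0,100],[0,300,-500,0,100]]])

```text
time_s: 4.98
eef_pos: [583.1, -58.4, 905.7]
eef_rot: [0.195, 0.717, 0.646, 0.176]
wrist_force: [-0.5, 0.1, 0.7]
finger_gap: 85.7
```

```bash
python3 -c "
from h import *
np.set_printoptions(precision=4,suppress=True)
s,R=st();print(s['time_s'],s['joint_positions'],s['eef_pos']);print(R)
T=np.array([440,-207,190]);print('to',R.T@(T-s['eef_pos']))"
```

```text
4.9833 [-0.2219  0.248   0.4796  0.4131 -0.1839  1.9666 -0.0086] [583.1495 -58.4106 905.6651]
[[ 0.1045  0.857   0.5047]
 [ 0.9945 -0.0904 -0.0525]
 [ 0.0006  0.5074 -0.8617]]
to [-163.1847 -472.3823  552.2435]
```

Emit:
apply_moves(moves=[[[-163,-472,552,0,100],[-163,-472,552,0,100],[-163,-472,552,0,100],[-163,-472,552,0,100],[-163,-472,552,0,100],[-163,-472,552,0,100],[-163,-472,552,0,100],[-163,-472,552,0,100],[-163,-472,552,0,100],[-163,-472,552,0,100],[-163,-472,552,0,100],[-163,-472,552,0,100],[-163,-472,552,0,100],[-163,-472,552,0,100],[-163,-472,552,0,100],[-163,-472,552,0,100],[-163,-472,552,0,100],[-163,-472,552,0,100],[-163,-472,552,0,100],[-163,-472,552,0,100]]])

```text
time_s: 6.65
eef_pos: [433.5, -205.1, 183.1]
eef_rot: [0.189, 0.719, 0.646, 0.173]
wrist_force: [-0.4, 0.7, -0.2]
finger_gap: 85.1
```

```bash
python3 -c "
from h import *
np.set_printoptions(precision=4,suppress=True)
s,R=st();print(s['time_s'],s['joint_positions'],s['eef_pos']);print(R)
T=np.array([467,-209.7,90]);print('bar in tool',R.T@(T-s['eef_pos']))
p=r.camera_params('wrist');cv2.imwrite('pics/w1.png',r.grab_frame('wrist')[:,:,::-1])
np.save('w1p.npy',p)
print(proj('wrist',T,p),proj('wrist',[597,-224.2,147.5],p))
"
```

```text
6.65 [-0.381  -0.2517  0.8046  2.415   0.0193  0.4113  0.3294] [ 433.494  -205.1301  183.1499]
[[ 0.1064  0.8633  0.4933]
 [ 0.9943 -0.0946 -0.049 ]
 [ 0.0044  0.4957 -0.8685]]
bar in tool [ -1.3873 -16.8125  97.6517]
[266.3007 210.6038] [430.1898 205.5459]
```

View pics/w1.png

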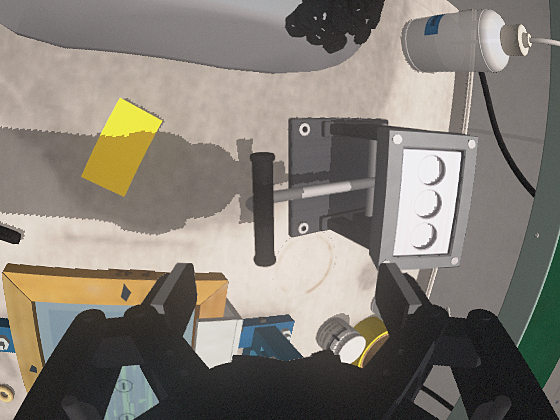

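Wrist view: the T-bar runs from (262,154) to (265,265), and the carrier's top is around (428,205), in line with the tool. I'll refine both from the wrist and top views.

```bash
python3 - <<'E'
from h import *
p=np.load('w1p.npy',allow_pickle=True).item()
im=cv2.imread('pics/w1.png')
g=im.max(2);m=((g<45)).astype(np.uint8)[140:280,245:280]
ys,xs=np.nonzero(m);print(xs.mean()+245,ys.mean()+140,ys.min()+140,ys.max()+140)
n,l,stt,ce=cv2.connectedComponentsWithStats(m);print(stt,ce+[245,140])
c=lambda u,v:(300+u/5.7-.41,130+v/5.7-.41)
M=c(226,511)
s,R=st()
for uv in[(263.5,209.5)]:
  P,e=tri(ray('wrist',uv,p),ray('top',M));print(P,e,R.T@(P-s['eef_pos']))
  for z in (88,92,96): print(plane('wrist',uv,z,p))
# carrier bright mask
b=cv2.inRange(im,(200,200,200),(255,255,255))[130:270,370:480]
n,l,stt,ce=cv2.connectedComponentsWithStats(b);i=1+stt[1:,4].argmax();print(stt[i],ce[i]+[370,130])
k=(l==i).astype(np.uint8);cs=max(cv2.findContours(k,0,2)[0],key=cv2.contourArea)
h=cv2.convexHull(cs);q=cv2.approxPolyDP(h,6,True)[:,0]+[370,130];print(q)
cv2.imwrite('pics/w1c.png',cv2.resize(im[120:280,230:490],None,fx=3,fy=3))
E
```

```text
264.0526315789474 173.31578947368422 153 206
[[   0    0   35  140 4881]
 [   9   13    2    1    2]
 [  26   13    3    2    3]
 [   6   14    2    1    2]
 [  27   26    1    1    1]
 [  27   30    1    1    1]
 [   8   42    1    3    3]
 [  27   43    1    1    1]
 [  27   45    1    1    1]
 [  27   47    1    2    2]
 [  27   50    1    1    1]
 [   9   55    1    1    1]
 [  27   66    1    1    1]] [[261.99 209.64]
 [254.5  153.  ]
 [272.   153.33]
 [251.5  154.  ]
 [272.   166.  ]
 [272.   170.  ]
 [253.   183.  ]
 [272.   183.  ]
 [272.   185.  ]
 [272.   187.5 ]
 [272.   190.  ]
 [254.   195.  ]
 [272.   206.  ]]
[ 466.3  -209.9    86.19] 0.45461365500713186 [ -1.51 -24.79 102.02]
[ 465.63 -208.97   88.  ]
[ 463.88 -207.37   92.  ]
[ 462.14 -205.76   96.  ]
[  23   19   68  106 5232] [425.65 200.85]
[[404 149]
 [460 152]
 [446 252]
 [393 254]]
```

View pics/w1c.png

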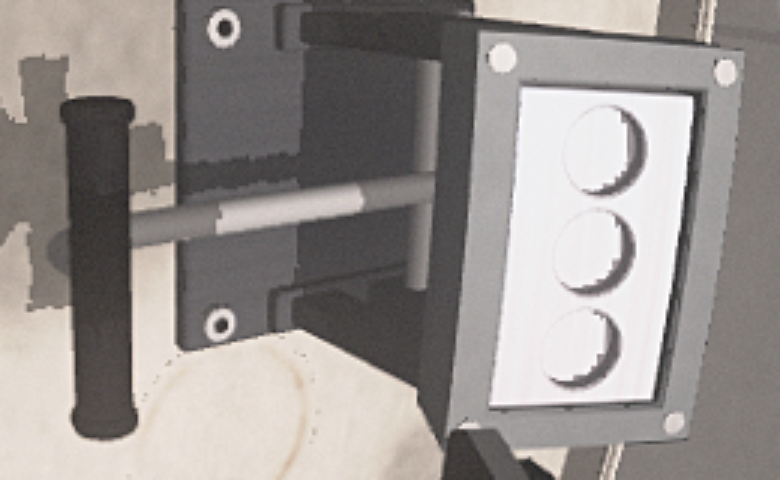

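```bash
python3 - <<'E'
from h import *
np.set_printoptions(precision=3,suppress=True)
s,R=st();print(s['time_s'],s['joint_positions'],s['eef_pos'],s['qvel']);print(R)
p=r.camera_params('wrist');im=r.grab_frame('wrist')[:,:,::-1];cv2.imwrite('pics/w2.png',im)
for T in([466,-209.5,88.],[467,-209.7,90],[597,-224.2,147.5]):print('tool',R.T@(np.array(T)-s['eef_pos']),proj('wrist',T,p))
cv2.imwrite('pics/w2c.png',cv2.resize(im[120:280,230:490],None,fx=3,fy=3))
s,R=st();print(s['time_s'],s['eef_pos'])
E
```

```text
6.7 [-0.38  -0.253  0.8    2.41   0.02   0.412  0.327] [ 436.893 -205.576  186.895] [ 0.02  -0.028 -0.077 -0.1    0.01  -0.009 -0.019]
[[ 0.105  0.86   0.499]
 [ 0.994 -0.093 -0.05 ]
 [ 0.003  0.501 -0.865]]
tool [ -1.141 -24.175 100.285] [257.164 209.259]
tool [ -1.228 -22.294  99.064] [259.427 209.848]
tool [ -1.76  119.713 114.886] [423.579 204.809]
6.75 [ 439.713 -206.149  189.949]
```

View pics/w2c.png

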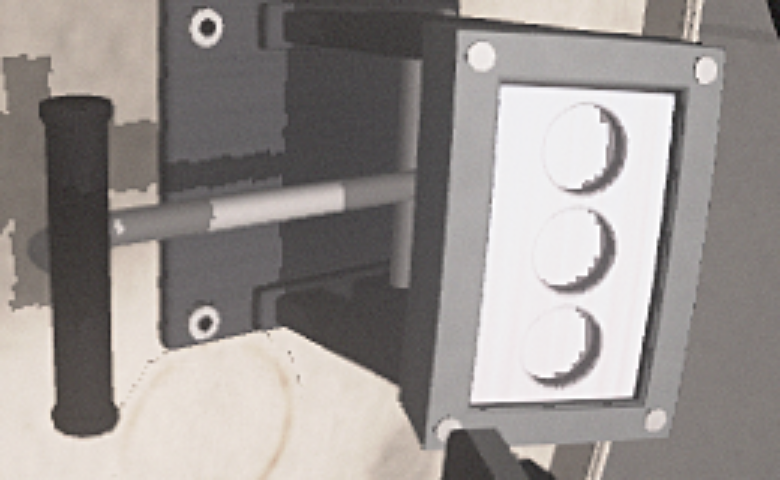

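Emit:
apply_moves(moves=[[[-1,-28,15,0,100],[-1,-28,40,0,100],[-1,-28,60,0,100],[-1,-28,75,0,100],[-1,-28,90,0,100],[-1,-28,103,0,100],[-1,-28,115,0,100],[-1,-28,115,0,100],[-1,-28,115,0,100]]])

```text
time_s: 7.5
eef_pos: [456.7, -202.4, 109.2]
eef_rot: [0.196, 0.718, 0.645, 0.175]
wrist_force: [-0.2, -0.2, -0.1]
finger_gap: 85.4
```

```bash
python3 - <<'E'
from h import *
np.set_printoptions(precision=3,suppress=True)
s,R=st();print(s['time_s'],s['joint_positions'],s['eef_pos'],s['wrist_force']);print(R)
p=r.camera_params('wrist');im=r.grab_frame('wrist')[:,:,::-1];cv2.imwrite('pics/w3.png',im)
for T in([466,-209.5,88.],):print('tool',R.T@(np.array(T)-s['eef_pos']),proj('wrist',T,p))
E
```

```text
7.5 [-1.154 -0.393  1.548  2.454  0.856  0.268 -0.397] [ 456.671 -202.435  109.205] [-0.206 -0.23  -0.063]
[[ 0.106  0.857  0.504]
 [ 0.994 -0.091 -0.055]
 [-0.002  0.507 -0.862]]
tool [-5.999 -2.103 23.371] [284.868 258.982]
```

View pics/w3.png

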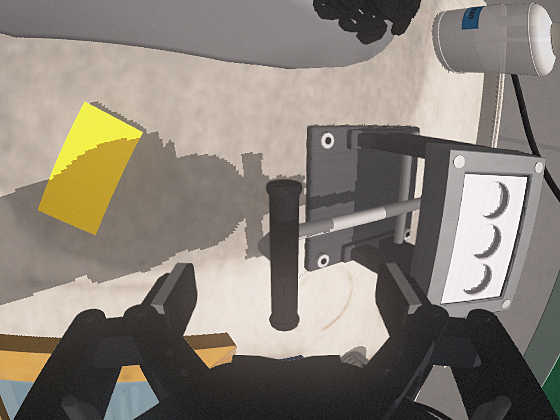

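```bash
cat > fk.py <<'E'
from h import *
from scipy.optimize import least_squares
D=[([1.1422,.3838,.0438,1.5996,-.0179,1.1612,-.0499],[210.8,-613.86,229.9]),
([-.4646,.1368,.5989,.9999,-.0819,1.9668,-.0109],[538.96,-53.46,688.97]),
([-.4787,.134,.6159,.9498,-.0841,1.9662,-.0133],[542.4,-52.64,714.68]),
([-.3071,.1985,.469,.7858,-.1048,1.9663,-.0103],[577.48,-56.29,755.43]),
([-.2204,.2549,.4222,.5854,-.137,1.9665,-.0088],[602.54,-59.48,818.43]),
([-.2219,.248,.4796,.4131,-.1839,1.9666,-.0086],[583.15,-58.41,905.67]),
([-.381,-.2517,.8046,2.415,.0193,.4113,.3294],[433.494,-205.13,183.15]),
([-1.154,-.393,1.548,2.454,.856,.268,-.397],[456.67,-202.44,109.2])]
def fk(q,p,s=(-1,-1,-1,-1)):
    h,L1,L2,L3,a1,a2,a3=p[:7]
    R=np.eye(3);P=np.array([0,0,h])
    def rot(ax,a):
        nonlocal R;R=R@Ro.from_euler(ax,a).as_matrix()
    def tr(x,z):
        nonlocal P;P=P+R@np.array([x,0,z])
    rot('z',s[0]*q[0]);rot('y',q[1]);rot('z',s[1]*q[2]);tr(a1,L1);rot('y',q[3]);rot('z',s[2]*q[4]);tr(a2,L2);rot('y',q[5]);tr(a3,0);rot('z',s[3]*q[6]);tr(0,L3)
    return P,R
def fit():
    import itertools
    best=None
    for s in itertools.product((1,-1),repeat=3):
        s=tuple(s)+(-1,)
        f=lambda p:np.concatenate([fk(q,p,s)[0]-x for q,x in D])
        o=least_squares(f,[300,350,350,250,0,0,0])
        if best is None or o.cost<best[0]:best=(o.cost,s,o.x,o.fun)
    return best
E
python3 - <<'E'
from fk import *
b=fit();print(b[0],b[1],b[2]);print(b[3].reshape(-1,3))
print(fk(D[-1][0],b[2],b[1])[1])
E
```

```text
4135.088080389954 (-1, -1, -1, -1) [346.79 419.56 513.62 267.78  78.76   7.55  53.53]
[[ 35.31  19.44  -3.86]
 [ 14.9   28.11  13.58]
 [ 12.42  27.94  11.21]
 [  5.98  27.77   1.56]
 [ -2.48  25.82 -10.14]
 [ -6.8   21.89 -20.61]
 [ 18.86  37.39   7.25]
 [ -1.66   5.31   1.01]]
[[-0.86  0.11  0.5 ]
 [ 0.09  0.99 -0.06]
 [-0.51 -0.   -0.86]]
```

```bash
cat > fk2.py <<'E'
from fk import *
def fk2(q,p):
    R=np.eye(3);P=np.array([0,0,p[0]])
    e=lambda ax,a:Ro.from_euler(ax,a).as_matrix()
    R=R@e('z',-q[0])@e('y',q[1]);P=P+R@[p[7],p[8],0]
    R=R@e('z',-q[2]);P=P+R@[p[4],p[9],p[1]]
    R=R@e('y',q[3]);P=P+R@[p[5],p[10],0]
    R=R@e('z',-q[4]);P=P+R@[p[11],0,p[2]]
    R=R@e('y',q[5]);P=P+R@[p[6],p[12],0]
    R=R@e('z',-q[6]);P=P+R@[0,0,p[3]]
    return P,R
def fit2():
    f=lambda p:np.concatenate([fk2(q,p)[0]-x for q,x in D]+[np.asarray(p)[4:]*.005])
    return least_squares(f,[346,400,450,267,30,0,50]+[0]*6)
E
python3 - <<'E'
from fk2 import *
o=fit2();print(o.x);print(o.fun[:24].reshape(-1,3))
E
```

```text
[300.12 491.51 506.6  323.4   -0.12   0.12  -0.01  -0.01 -21.36  -9.61
  -9.61  -0.18  -0.69]
[[ 0.    0.    0.03]
 [-0.02 -0.04 -0.  ]
 [ 0.02  0.03  0.01]
 [-0.    0.02  0.  ]
 [ 0.02  0.   -0.03]
 [-0.01 -0.02  0.01]
 [ 0.01 -0.01 -0.03]
 [-0.01 -0.    0.01]]
```

```bash
cat > ik.py <<'E'
from fk2 import *
PP=fit2().x
lo=np.array([-2.61,-.41,-1.48,0,-1.57,.05,-2.85]);hi=np.array([2.61,2.15,1.57,2.5,4.71,1.97,2.85])
def target(tilt,yaw=-5.7):
    # jaw along xp
    a,b=np.radians(tilt),np.radians(yaw)
    h=np.array([np.cos(b),np.sin(b),0])
    z=np.sin(a)*h+np.array([0,0,-np.cos(a)]);y=np.cos(a)*h+np.array([0,0,np.sin(a)])
    return np.stack([np.cross(y,z),y,z],1)
def ik(T,R,n=12,seed=0,q0=None,m=.03):
    g=np.random.default_rng(seed);B=None
    for i in range(n):
        x0=q0 if (i==0 and q0 is not None) else g.uniform(lo+m,hi-m)
        def f(q):
            P,Q=fk2(q,PP);return np.concatenate([(P-T)/2,Ro.from_matrix(Q@C.T@R.T).as_rotvec()*100])
        o=least_squares(f,np.clip(x0,lo+m+1e-3,hi-m-1e-3),bounds=(lo+m,hi-m))
        if B is None or o.cost<B.cost:B=o
    return B
# tool-frame offset C: fk frame -> tool frame
s,Rm=st()
C=fk2(s['joint_positions'],PP)[1].T@Rm
C=np.round(C)
E
python3 - <<'E'
from ik import *
print(C)
bar=np.array([466,-209.5,88.])
h=np.array([.995,-.099,0])
zp=np.array([0,0,.866])-.5*h
for t in(30,25,20,15,10,0):
  for up in(0,30):
    R=target(t);o=ik(bar+up*zp+12*R[:,2],R);print(t,up,round(o.cost,3),o.x)
E
```

```text
[[ 0. -1. -0.]
 [ 1.  0. -0.]
 [ 0. -0.  1.]]
30 0 0.0 [ 0.42  0.18  0.02  2.38 -1.16  0.19 -1.68]
30 30 0.0 [ 1.72  0.39 -1.33  2.36  0.79  0.25  2.81]
25 0 0.0 [ 0.78  0.21 -0.38  2.32 -0.28  0.22 -2.55]
25 30 0.0 [ 0.92  0.14 -0.5   2.33 -0.27  0.29 -2.56]
20 0 0.0 [ 0.21  0.2   0.21  2.29 -0.44  0.35 -2.45]
20 30 0.0 [-0.73  0.32  1.28  2.33 -0.91  0.56 -2.  ]
15 0 0.0 [-0.35  0.3   0.82  2.25 -0.64  0.51 -2.28]
15 30 0.0 [ 0.07  0.15  0.34  2.25 -0.27  0.51 -2.62]
10 0 0.0 [ 1.41  0.58 -1.21  2.12  0.78  0.76  2.78]
10 30 0.0 [-0.6   0.34  1.12  2.22 -0.61  0.69 -2.32]
0 0 0.0 [ 0.11  0.33  0.26  2.06 -0.12  0.76 -2.79]
0 30 0.0 [ 0.08  0.27  0.3   2.08 -0.11  0.81 -2.8 ]
```

The tool tilt does move when a pose is out of reach, and it now matches the pocket's axis. This close to the base, though, the elbow swivelled to its limits. My fitted kinematic model is good to about 0.03 mm, so I'll use it to predict how the arm follows a path.

```bash
cat > sim.py <<'E'
from ik import *
def fkt(q):
    P,R=fk2(q,PP);return P,R@C
def jac(q):
    P,R=fkt(q);J=np.zeros((6,7))
    for i in range(7):
        d=np.array(q,float);d[i]+=1e-5;p2,r2=fkt(d)
        J[:3,i]=(p2-P)/1e-5/1000;J[3:,i]=Ro.from_matrix(r2@R.T).as_rotvec()/1e-5
    return J,P,R
def step(q,Pt,Rt,it=30,lam=.02):
    q=np.array(q,float)
    for _ in range(it):
        J,P,R=jac(q);e=np.r_[(Pt-P)/1000,Ro.from_matrix(Rt@R.T).as_rotvec()]
        if np.linalg.norm(e)<1e-5:break
        free=np.ones(7,bool)
        for _ in range(3):
            Jf=J[:,free];dq=np.zeros(7);dq[free]=Jf.T@np.linalg.solve(Jf@Jf.T+lam**2*np.eye(6),e)
            bad=free&(((q>=hi-.004)&(dq>0))|((q<=lo+.004)&(dq<0)))
            if not bad.any():break
            free&=~bad
        q=np.clip(q+np.clip(dq,-.1,.1),lo+.004,hi-.004)
    return q
def run(q,rows,show=True,turns=None):
    P0,R0=fkt(q);cur=np.zeros(3);th=0
    for k,rw in enumerate(rows):
        g=np.array(rw[:3],float);d=g-cur;n=np.linalg.norm(d);cur=g if n<=41.7 else cur+d*41.7/n
        t=rw[3];th+=np.clip(t-th,-7.16,7.16)
        q=step(q,P0+R0@cur,R0@Ro.from_euler('z',th,degrees=True).as_matrix())
        if show: P,R=fkt(q);print(k,q,P,'err',np.round(np.linalg.norm(P-P0-R0@cur),1),'tz',R[:,2])
    return q
E
python3 - <<'E'
from sim import *
q=run(D[5][0],[[-163,-472,552,0]]*20)
print()
q=run(D[6][0],[[-1,-28,15,0],[-1,-28,40,0],[-1,-28,60,0],[-1,-28,75,0],[-1,-28,90,0],[-1,-28,103,0],[-1,-28,115,0]])
E
```

```text
0 [-0.35  0.1   0.47  0.71 -0.05  1.81 -0.02] [575.14 -66.74 865.61] err 0.0 tz [ 0.5  -0.05 -0.86]
1 [-0.4  -0.    0.45  0.91  0.03  1.7  -0.05] [567.13 -75.06 825.54] err 0.0 tz [ 0.5  -0.05 -0.86]
2 [-0.42 -0.08  0.42  1.07  0.08  1.61 -0.07] [559.13 -83.37 785.47] err 0.0 tz [ 0.5  -0.05 -0.86]
3 [-0.42 -0.15  0.4   1.22  0.11  1.53 -0.08] [551.12 -91.69 745.4 ] err 0.0 tz [ 0.5  -0.05 -0.86]
4 [-0.41 -0.21  0.39  1.35  0.14  1.46 -0.09] [ 543.12 -100.    705.33] err 0.0 tz [ 0.5  -0.05 -0.86]
5 [-0.4  -0.26  0.39  1.46  0.15  1.38 -0.09] [ 535.11 -108.32  665.26] err 0.0 tz [ 0.5  -0.05 -0.86]
6 [-0.39 -0.3   0.39  1.57  0.16  1.31 -0.09] [ 527.11 -116.63  625.19] err 0.0 tz [ 0.5  -0.05 -0.86]
7 [-0.38 -0.33  0.39  1.68  0.17  1.24 -0.09] [ 519.11 -124.95  585.12] err 0.0 tz [ 0.5  -0.05 -0.86]
8 [-0.37 -0.36  0.4   1.77  0.18  1.17 -0.08] [ 511.1  -133.26  545.05] err 0.0 tz [ 0.5  -0.05 -0.86]
9 [-0.36 -0.38  0.42  1.86  0.19  1.1  -0.07] [ 503.1  -141.58  504.97] err 0.0 tz [ 0.5  -0.05 -0.86]
10 [-0.35 -0.4   0.44  1.95  0.2   1.03 -0.06] [ 495.09 -149.89  464.9 ] err 0.0 t
[... 982 characters left out ...]
.47 -0.01  0.34  0.39] [ 416.62 -204.22  156.22] err 0.0 tz [ 0.49 -0.05 -0.87]
1 [-0.62 -0.17  1.09  2.47 -0.18  0.27  0.56] [ 428.95 -205.44  134.51] err 0.0 tz [ 0.49 -0.05 -0.87]
2 [-0.95 -0.12  1.44  2.47 -0.39  0.23  0.78] [ 438.81 -206.42  117.13] err 0.0 tz [ 0.49 -0.05 -0.87]
3 [-1.13 -0.37  1.57  2.46  0.72  0.25 -0.25] [ 446.08 -207.1   104.32] err 0.3 tz [ 0.49 -0.05 -0.87]
4 [-1.15 -0.41  1.57  2.46  0.87  0.27 -0.39] [ 447.44 -203.88  101.38] err 12.7 tz [ 0.49 -0.05 -0.87]
5 [-1.16 -0.41  1.57  2.47  0.9   0.27 -0.43] [ 447.78 -200.74  100.27] err 25.1 tz [ 0.49 -0.05 -0.87]
6 [-1.17 -0.41  1.57  2.47  0.92  0.27 -0.46] [ 448.07 -197.95   99.3 ] err 36.6 tz [ 0.49 -0.05 -0.87]
```

```bash
cat > plan1.py <<'E'
from sim import *
import itertools
s,R=st();q0=s['joint_positions']
def goto(q,wps,show=False):
    """wps world points; separate calls"""
    tot=0;me=0
    for W in wps:
        P,R=fkt(q);d=R.T@(np.array(W)-P);n=int(np.ceil(np.linalg.norm(d)/41.7))+1;tot+=n
        q=run(q,[[*d,0]]*n,show);P2,R2=fkt(q);e=np.linalg.norm(P2-W);me=max(me,e)
    return q,tot,me
E
python3 - <<'E'
from plan1 import *
bar=np.array([466,-209.5,88.]);zp=-np.array([.498,-.05,-.866])
F=bar-12*zp
P0=s['eef_pos']
out=[]
for X,Y,Z,yb in itertools.product((600,700,800),(-300,-200,-60),(250,350),(0,)):
    try:q,n,e=goto(q0,[P0+60*zp,(X,Y,Z),F+np.array([25,-2,60]),F,F+30*zp])
    except Exception as ex: print(ex);continue
    P,R=fkt(q);out.append((e,n,X,Y,Z));print(X,Y,Z,n,round(e,1),q,R[:,2])
E
```

```text
600 -300 250 21 32.4 [-1.16 -0.41  1.57  2.46  0.92  0.26 -0.44] [ 0.51 -0.06 -0.86]
600 -300 350 24 32.7 [-1.16 -0.41  1.57  2.45  0.89  0.27 -0.41] [ 0.5  -0.06 -0.86]
600 -200 250 19 32.7 [-1.16 -0.41  1.57  2.45  0.89  0.27 -0.41] [ 0.5  -0.06 -0.86]
600 -200 350 23 32.7 [-1.16 -0.41  1.57  2.45  0.89  0.27 -0.41] [ 0.5  -0.06 -0.86]
600 -60 250 22 32.7 [-1.16 -0.41  1.57  2.45  0.89  0.27 -0.41] [ 0.5  -0.06 -0.86]
600 -60 350 24 32.7 [-1.16 -0.41  1.57  2.45  0.89  0.27 -0.41] [ 0.5  -0.06 -0.86]
700 -300 250 23 102.2 [-1.16 -0.41  1.57  2.47  0.99  0.25 -0.51] [ 0.52 -0.07 -0.85]
700 -300 350 26 62.9 [-1.16 -0.41  1.57  2.46  0.96  0.25 -0.48] [ 0.51 -0.06 -0.86]
700 -200 250 23 68.8 [-1.16 -0.41  1.57  2.46  0.94  0.25 -0.46] [ 0.51 -0.06 -0.86]
700 -200 350 25 32.5 [-1.16 -0.41  1.57  2.46  0.91  0.26 -0.43] [ 0.51 -0.06 -0.86]
700 -60 250 25 44.9 [-1.16 -0.41  1.57  2.46  0.9   0.26 -0.42] [ 0.51 -0.06 -0.86]
700 -60 350 27 0.0 [-0.31  0.11  0.81  2.44 -1.14  0.29  1.42] [ 0.5  -0.05 -0.86]
800 -300 250 26 180.3 [-1.16 -0.41  1.57  2.47  1.06  0.24 -0.58] [ 0.53 -0.07 -0.85]
800 -300 350 29 144.6 [-1.16 -0.41  1.57  2.47  1.04  0.24 -0.56] [ 0.53 -0.07 -0.85]
800 -200 250 27 150.9 [-1.15 -0.41  1.57  2.47  1.    0.24 -0.51] [ 0.52 -0.07 -0.85]
800 -200 350 29 113.8 [-1.15 -0.41  1.57  2.47  0.98  0.24 -0.5 ] [ 0.52 -0.06 -0.85]
800 -60 250 28 130.0 [-1.15 -0.41  1.57  2.47  0.94  0.24 -0.45] [ 0.52 -0.06 -0.85]
800 -60 350 30 91.9 [-1.15 -0.41  1.57  2.46  0.93  0.24 -0.44] [ 0.52 -0.06 -0.85]
```

```bash
python3 - <<'E'
from plan1 import *
bar=np.array([466,-209.5,88.]);zp=-np.array([.498,-.05,-.866])
F=bar-12*zp
P0=s['eef_pos']
for X,Y,Z in itertools.product((600,700,800),(0,100,200),(350,450)):
    q,n,e1=goto(q0,[P0+60*zp,(X,Y,Z)]);qa=q
    q,n2,e=goto(q,[F+np.array([25,-2,60]),F,F+30*zp,F])
    print(X,Y,Z,n+n2,round(e1,1),round(e,1),qa,q)
E
```

```text
600 0 350 28 0.0 32.7 [-0.83 -0.16  0.64  2.01  0.34  0.77 -0.47] [-1.18 -0.41  1.57  2.46  0.96  0.27 -0.49]
600 0 450 32 0.0 32.7 [-0.8  -0.21  0.57  1.85  0.33  0.98 -0.43] [-1.18 -0.41  1.57  2.46  0.96  0.27 -0.49]
600 100 350 32 0.0 32.7 [-0.82 -0.09  0.45  1.98  0.39  0.8  -0.68] [-1.18 -0.41  1.57  2.46  0.96  0.27 -0.49]
600 100 450 34 0.0 32.7 [-0.81 -0.14  0.41  1.81  0.36  1.01 -0.62] [-1.18 -0.41  1.57  2.46  0.96  0.27 -0.49]
600 200 350 36 0.0 32.7 [-0.84  0.    0.3   1.9   0.42  0.85 -0.87] [-1.18 -0.41  1.57  2.46  0.96  0.27 -0.49]
600 200 450 38 0.0 32.7 [-0.83 -0.05  0.28  1.74  0.38  1.04 -0.78] [-1.18 -0.41  1.57  2.46  0.96  0.27 -0.49]
700 0 350 31 0.0 0.0 [-1.01  0.15  1.    1.82 -0.07  0.72 -0.12] [-0.14  0.21  0.62  2.41 -1.43  0.29  1.69]
700 0 450 34 0.0 32.7 [-0.95  0.06  0.89  1.66  0.06  0.92 -0.2 ] [-1.18 -0.41  1.57  2.46  0.96  0.27 -0.49]
700 100 350 34 0.0 0.0 [-0.94  0.15  0.72  1.78  0.12  0.75 -0.42] [-0.06  0.2   0.53  2.41 -1.41  0.27  1.67]
700 100 450 36 0.0 32.7 [-0.9   0.09  0.66  1.63  0.16  0.95 -0.42] [-1.18 -0.41  1.57  2.46  0.96  0.
[... 194 characters left out ...]
8 -0.41  1.57  2.46  0.96  0.27 -0.49]
800 0 350 35 0.0 0.0 [-0.86  0.47  1.04  1.58 -0.5   0.81  0.18] [-0.02  0.2   0.5   2.41 -1.4   0.26  1.66]
800 0 450 37 0.0 0.0 [-0.84  0.4   1.04  1.43 -0.39  0.98  0.1 ] [-0.1   0.2   0.58  2.41 -1.42  0.28  1.68]
800 100 350 37 0.0 0.0 [-0.91  0.44  0.9   1.55 -0.29  0.79 -0.1 ] [ 0.05  0.19  0.42  2.41 -1.38  0.25  1.64]
800 100 450 39 0.0 0.0 [-0.87  0.37  0.85  1.39 -0.19  0.97 -0.16] [-0.05  0.2   0.52  2.41 -1.41  0.27  1.67]
800 200 350 40 0.0 0.0 [-0.9   0.44  0.71  1.48 -0.1   0.82 -0.37] [ 0.13  0.19  0.34  2.4  -1.35  0.23  1.62]
800 200 450 42 0.0 0.0 [-0.87  0.39  0.68  1.32 -0.05  1.01 -0.38] [-0.01  0.19  0.48  2.41 -1.4   0.26  1.66]
```

```bash
python3 - <<'E'
from plan1 import *
bar=np.array([466,-209.5,88.]);zp=-np.array([.498,-.05,-.866])
F=bar-12*zp
W=(780,50,350)
q,n,e=goto(q0,[s['eef_pos']+60*zp,W]);print(n,e,q)
q,n,e=goto(q,[F+np.array([25,-2,60])]);print(n,e,q)
q,n,e=goto(q,[F,F+30*zp]);print(n,e,q)
d=R.T@(np.array(W)-s['eef_pos']);print('W in tool',d)
rows=[[0,0,-30,0],[0,0,-60,0]]+[[*np.round(d),0]]*14
run(q0,rows)
E
```

```text
16 0.0015823971710906834 [-0.92  0.39  0.98  1.62 -0.33  0.78  0.  ]
12 0.008464256721865671 [-0.43  0.1   0.9   2.35 -0.84  0.33  1.09]
5 0.0038710372458408446 [-0.15  0.1   0.64  2.43 -1.09  0.27  1.38]
W in tool [283.9  376.7  -58.44]
0 [-0.93 -0.41  1.31  2.47  0.71  0.33 -0.27] [ 442.07 -199.88  134.89] err 0.0 tz [ 0.5  -0.05 -0.86]
1 [-0.71 -0.41  1.08  2.47  0.52  0.39 -0.11] [ 426.93 -198.27  160.75] err 0.0 tz [ 0.5  -0.05 -0.86]
2 [-0.76 -0.35  1.03  2.42  0.48  0.41 -0.17] [ 458.2  -176.32  177.47] err 0.0 tz [ 0.5  -0.05 -0.86]
3 [-0.81 -0.3   1.01  2.37  0.44  0.43 -0.21] [ 489.46 -154.37  194.19] err 0.0 tz [ 0.5  -0.05 -0.86]
4 [-0.87 -0.24  1.01  2.31  0.39  0.45 -0.24] [ 520.72 -132.42  210.91] err 0.0 tz [ 0.5  -0.05 -0.86]
5 [-0.94 -0.18  1.02  2.25  0.34  0.48 -0.25] [ 551.99 -110.46  227.63] err 0.0 tz [ 0.5  -0.05 -0.86]
6 [-1.02 -0.12  1.06  2.18  0.25  0.5  -0.22] [583.26 -88.52 244.35] err 0.0 tz [ 0.5  -0.05 -0.86]
7 [-1.09 -0.03  1.12  2.1   0.12  0.52 -0.16] [614.52 -66.57 261.08] err 0.0 tz [ 0.5  -0.05 -0.86]
8 [-1.1   0.07  1.13  2.02 -0.04  0.56 -0.06] [645.79 -44.62 277.8 ] err 0.0 tz [ 0.5  -0.05 -0.86]
9 [-1.06  0.16  1.09  1.94 -0.15  0.6  -0.01] [677.05 -22.67 294.52] err 0.0 tz [ 0.5  -0.05 -0.86]
10 [-1.01  0.24  1.05  1.85 -0.23  0.65  0.01] [708.32  -0.72 311.24] err 0.0 tz [ 0.5  -0.05 -0.86]
11 [-0.97  0.31  1.02  1.75 -0.28  0.7   0.01] [739.58  21.23 327.96] err 0.0 tz [ 0.5  -0.05 -0.86]
12 [-0.94  0.38  0.99  1.65 -0.33  0.76  0.  ] [770.84  43.18 344.68] err 0.0 tz [ 0.5  -0.05 -0.86]
13 [-0.92  0.4   0.98  1.62 -0.34  0.78  0.  ] [780.82  50.19 350.01] err 0.0 tz [ 0.5  -0.05 -0.86]
14 [-0.92  0.4   0.98  1.62 -0.34  0.78  0.  ] [780.82  50.19 350.01] err 0.0 tz [ 0.5  -0.05 -0.86]
15 [-0.92  0.4   0.98  1.62 -0.34  0.78  0.  ] [780.82  50.19 350.01] err 0.0 tz [ 0.5  -0.05 -0.86]
```

Emit:
apply_moves(moves=[[[0,0,-30,0,100],[0,0,-60,0,100],[284,377,-58,0,100],[284,377,-58,0,100],[284,377,-58,0,100],[284,377,-58,0,100],[284,377,-58,0,100],[284,377,-58,0,100],[284,377,-58,0,100],[284,377,-58,0,100],[284,377,-58,0,100],[284,377,-58,0,100],[284,377,-58,0,100],[284,377,-58,0,100],[284,377,-58,0,100]]])

```text
time_s: 8.8
eef_pos: [710.7, 40.6, 370.5]
eef_rot: [0.2, 0.713, 0.645, 0.189]
wrist_force: [-0.3, -0.3, 0.9]
finger_gap: 85.7
```

```bash
python3 - <<'E'
from plan1 import *
print(s['time_s'],q0,s['eef_pos'],R)
bar=np.array([466,-209.5,88.]);zp=-np.array([.498,-.05,-.866])
F=bar-12*zp
for off in([25,-2,60],[35,-2,45]):
  q,n,e=goto(q0,[F+np.array(off)]);print(n,e,q,'tool',R.T@(F+np.array(off)-s['eef_pos']))
  q,n,e=goto(q,[F,F+30*zp]);print(n,e,q)
E
```

```text
8.8 [-1.99 -0.41  1.56  1.79  0.79  0.93 -0.76] [710.7   40.62 370.54] [[ 0.1   0.84  0.53]
 [ 1.   -0.09 -0.04]
 [ 0.01  0.53 -0.85]]
11 0.19358376251440781 [-1.2  -0.41  1.57  2.37  0.72  0.31 -0.27] tool [-274.54 -281.58   95.62]
5 33.722912874644095 [-1.14 -0.41  1.57  2.46  0.86  0.23 -0.37]
11 17.031572703070157 [-1.22 -0.41  1.57  2.37  0.77  0.3  -0.32] tool [-273.74 -281.06  113.62]
5 33.59730773413357 [-1.14 -0.41  1.57  2.47  0.88  0.23 -0.38]
```

```bash
python3 - <<'E'
from plan1 import *
import sim
for W in [(900,0,400),(900,-200,450),(950,100,500),(850,-400,400),(700,-600,400),(600,-600,350),(950,-300,600),(800,300,400),(700,-300,400)]:
    q,n,e=goto(q0,[W]);print(W,n,round(e,1),q)
E
```

```text
(900, 0, 400) 6 163.8 [-1.94 -0.41  1.57  1.66  0.72  0.98 -0.61]
(900, -200, 450) 9 175.6 [-1.7  -0.41  1.57  1.57  0.56  0.99 -0.28]
(950, 100, 500) 8 201.8 [-2.12 -0.41  1.57  1.49  0.75  1.14 -0.68]
(850, -400, 400) 13 210.8 [-1.41 -0.41  1.57  1.64  0.41  0.91  0.02]
(700, -600, 400) 17 216.3 [-1.1  -0.41  1.57  1.64  0.21  0.95  0.4 ]
(600, -600, 350) 17 170.4 [-0.97 -0.41  1.57  1.73  0.14  0.9   0.54]
(950, -300, 600) 13 238.4 [-1.68 -0.41  1.57  1.34  0.5   1.17 -0.14]
(800, 300, 400) 8 138.0 [-2.38 -0.41  1.57  1.66  0.9   1.14 -1.07]
(700, -300, 400) 10 45.5 [-1.41 -0.41  1.57  1.7   0.4   0.89  0.  ]
```

```bash
python3 - <<'E'
from plan1 import *
bar=np.array([466,-209.5,88.]);zp=-np.array([.498,-.05,-.866])
F=bar-12*zp
for A in [(450,-100,500),(480,-150,400),(500,0,500)]:
    q,n,e=goto(q0,[A]);print(A,n,round(e,1),q)
    for B in [(580,-60,850),(650,-100,750),(700,0,700)]:
        qb,n,e=goto(q,[B]);print('  ',B,n,round(e,1),qb)
        for Cc in [(800,-60,450),(800,-60,350),(750,-200,350)]:
            qc,n,e=goto(qb,[Cc]);qd,n2,e2=goto(qc,[F+np.array([25,-2,60]),F,F+30*zp]);print('     ',Cc,n,n2,round(e,1),round(e2,1),qc,qd)
E
```

```text
(450, -100, 500) 9 18.4 [ 0.32 -0.41 -0.09  1.93 -0.12  1.07  0.14]
   (580, -60, 850) 10 0.0 [ 0.23  0.07 -0.26  0.78  0.07  1.74 -0.09]
      (800, -60, 450) 12 18 0.0 0.0 [ 0.21  0.28 -0.26  1.4   0.15  0.93 -0.18] [ 0.98  0.13 -0.52  2.39 -0.88  0.19  1.22]
      (800, -60, 350) 15 16 0.0 0.0 [ 0.21  0.31 -0.25  1.55  0.19  0.74 -0.22] [ 1.1   0.14 -0.64  2.39 -0.8   0.18  1.14]
      (750, -200, 350) 15 14 0.0 0.0 [ 0.39  0.26 -0.17  1.61 -0.05  0.73  0.15] [ 0.99  0.13 -0.52  2.39 -0.88  0.19  1.21]
   (650, -100, 750) 9 0.0 [ 0.26  0.09 -0.19  1.    0.02  1.5  -0.03]
      (800, -60, 450) 10 18 0.0 0.0 [ 0.18  0.27 -0.22  1.4   0.14  0.93 -0.17] [ 0.94  0.13 -0.47  2.4  -0.91  0.19  1.24]
      (800, -60, 350) 12 16 0.0 0.0 [ 0.18  0.31 -0.21  1.55  0.17  0.74 -0.2 ] [ 1.05  0.14 -0.59  2.39 -0.84  0.18  1.18]
      (750, -200, 350) 12 14 0.0 0.0 [ 0.37  0.26 -0.15  1.61 -0.06  0.73  0.16] [ 0.97  0.13 -0.5   2.4  -0.89  0.19  1.22]
   (700, 0, 700) 9 0.0 [ 0.19  0.14 -0.36  1.06  0.17  1.41 -0.24]
      (800, -60, 450) 8 18 0.0 0.0 [ 0.26  0.28 -0.32  1.39  0.18  0.93 -0.2 ] 
[... 2375 characters left out ...]
 0.26  1.49]
      (800, -60, 350) 12 16 0.0 0.0 [-0.41  0.32  0.52  1.58 -0.22  0.72  0.07] [ 0.28  0.09  0.2   2.43 -1.16  0.25  1.47]
      (750, -200, 350) 12 14 0.0 0.0 [-0.25  0.28  0.6   1.64 -0.4   0.75  0.41] [ 0.23  0.09  0.26  2.43 -1.17  0.25  1.48]
   (700, 0, 700) 8 0.0 [-0.47  0.11  0.43  1.1   0.02  1.39 -0.15]
      (800, -60, 450) 8 18 0.0 0.0 [-0.34  0.27  0.45  1.43 -0.13  0.91  0.01] [ 0.28  0.09  0.21  2.43 -1.16  0.25  1.47]
      (800, -60, 350) 10 16 0.0 0.0 [-0.33  0.31  0.42  1.58 -0.16  0.72  0.03] [ 0.38  0.1   0.11  2.42 -1.14  0.24  1.45]
      (750, -200, 350) 11 14 0.0 0.0 [-0.16  0.27  0.49  1.64 -0.35  0.74  0.38] [ 0.32  0.09  0.16  2.42 -1.15  0.24  1.46]
```

```bash
cat > tt.py <<'E'
import sys
from plan1 import *
np.set_printoptions(precision=2,suppress=True)
print(s['time_s'],q0,s['eef_pos'],s['wrist_force'],s['finger_gap']);print(R)
for a in sys.argv[1:]:
    W=np.array(eval(a));print(a,'tool',R.T@(W-s['eef_pos']))
E
python3 tt.py "(480,-150,400)"
```

```text
8.8 [-1.99 -0.41  1.56  1.79  0.79  0.93 -0.76] [710.7   40.62 370.54] [-0.32 -0.31  0.93] 85.68770403795085
[[ 0.1   0.84  0.53]
 [ 1.   -0.09 -0.04]
 [ 0.01  0.53 -0.85]]
(480,-150,400) tool [-211.58 -162.61 -138.64]
```

Emit:
apply_moves(moves=[[[-212,-163,-139,0,100],[-212,-163,-139,0,100],[-212,-163,-139,0,100],[-212,-163,-139,0,100],[-212,-163,-139,0,100],[-212,-163,-139,0,100],[-212,-163,-139,0,100],[-212,-163,-139,0,100],[-212,-163,-139,0,100]]])

```text
time_s: 9.55
eef_pos: [511.0, -126.4, 397.7]
eef_rot: [0.199, 0.713, 0.645, 0.19]
wrist_force: [-0.8, -0.5, 1.3]
finger_gap: 85.5
```

```bash
python3 tt.py "(700,0,700)"
```

```text
9.55 [-0.51 -0.41  0.54  2.08  0.29  0.87 -0.17] [ 510.99 -126.4   397.75] [-0.82 -0.5   1.33] 85.45383867558593
[[ 0.1   0.84  0.53]
 [ 1.   -0.09 -0.04]
 [ 0.01  0.53 -0.85]]
(700,0,700) tool [ 147.98  308.36 -161.49]
```

Good, the arm is back on the right branch. Next I go up and out so that q2 becomes positive.

Emit:
apply_moves(moves=[[[148,308,-162,0,100],[148,308,-162,0,100],[148,308,-162,0,100],[148,308,-162,0,100],[148,308,-162,0,100],[148,308,-162,0,100],[148,308,-162,0,100],[148,308,-162,0,100],[148,308,-162,0,100],[148,308,-162,0,100],[148,308,-162,0,100]]])

```text
time_s: 10.47
eef_pos: [701.1, 3.2, 701.7]
eef_rot: [0.2, 0.711, 0.646, 0.191]
wrist_force: [-0.0, -0.5, -0.7]
finger_gap: 85.2
```

```bash
python3 tt.py "(750,-150,350)"
```

```text
10.4667 [-0.6   0.12  0.59  1.1  -0.01  1.39 -0.13] [701.06   3.16 701.66] [-0.05 -0.51 -0.7 ] 85.16143762752132
[[ 0.09  0.84  0.53]
 [ 1.   -0.08 -0.04]
 [ 0.01  0.53 -0.85]]
(750,-150,350) tool [-152.63 -132.68  329.57]
```

Emit:
apply_moves(moves=[[[-153,-133,330,0,100],[-153,-133,330,0,100],[-153,-133,330,0,100],[-153,-133,330,0,100],[-153,-133,330,0,100],[-153,-133,330,0,100],[-153,-133,330,0,100],[-153,-133,330,0,100],[-153,-133,330,0,100],[-153,-133,330,0,100]]])

```text
time_s: 11.3
eef_pos: [742.8, -154.4, 338.6]
eef_rot: [0.195, 0.715, 0.646, 0.185]
wrist_force: [-0.7, -0.9, -1.3]
finger_gap: 85.2
```

```bash
cat > p2.py <<'E'
from plan1 import *
np.set_printoptions(precision=3,suppress=True)
bar=np.array([466,-209.5,88.]);zp=-np.array([.498,-.05,-.866])
F=bar-12*zp
print(s['time_s'],q0,s['eef_pos']);print(R)
for off in([25,-2,60],[40,-4,45],[15,-2,80]):
  q,n,e=goto(q0,[F+np.array(off)]);print(off,n,e,q,'tool',R.T@(F+np.array(off)-s['eef_pos']))
  q,n,e=goto(q,[F]);print(n,e,q)
  q,n,e=goto(q,[F+30*zp]);print(n,e,q)
E
python3 p2.py
```

```text
11.3 [-0.348  0.255  0.62   1.693 -0.337  0.719  0.311] [ 742.791 -154.399  338.578]
[[ 0.097  0.851  0.516]
 [ 0.995 -0.09  -0.039]
 [ 0.013  0.517 -0.856]]
[25, -2, 60] 9 0.0034321398429159825 [-0.08   0.083  0.539  2.338 -0.829  0.316  1.088] tool [ -84.039 -307.962   47.335]
3 0.005448640053314524 [ 0.252  0.187  0.221  2.401 -1.386  0.24   1.676]
2 0.008039320882664049 [ 0.158  0.094  0.331  2.423 -1.109  0.263  1.411]
[40, -4, 45] 9 0.0029429954726095664 [ 0.046  0.145  0.401  2.312 -0.94   0.294  1.183] tool [ -84.771 -302.778   67.989]
3 0.001704542308670273 [ 0.314  0.186  0.155  2.398 -1.366  0.228  1.66 ]
2 0.007216166475839015 [ 0.216  0.094  0.27   2.421 -1.095  0.259  1.399]
[15, -2, 80] 9 0.001649002028626602 [-0.199  0.009  0.661  2.346 -0.64   0.341  0.918] tool [ -84.743 -306.124   25.061]
3 0.0016082667597749653 [ 0.232  0.187  0.243  2.402 -1.392  0.243  1.68 ]
2 0.008288623403300372 [ 0.139  0.094  0.35   2.424 -1.113  0.265  1.415]
```

Emit:
apply_moves(moves=[[[-85,-306,25,0,100],[-85,-306,25,0,100],[-85,-306,25,0,100],[-85,-306,25,0,100],[-85,-306,25,0,100],[-85,-306,25,0,100],[-85,-306,25,0,100],[-84,-307,35,0,100],[-84,-308,47,0,100],[-84,-308,47,0,100],[-84,-308,47,0,100],[-84,-308,47,0,100]]])

```text
time_s: 12.3
eef_pos: [498.5, -212.1, 140.0]
eef_rot: [0.196, 0.714, 0.646, 0.186]
wrist_force: [0.4, 0.8, 0.2]
finger_gap: 85.1
```

```bash
cat > p3.py <<'E'
from plan1 import *
np.set_printoptions(precision=3,suppress=True)
bar=np.array([466,-209.5,88.]);zp=-np.array([.498,-.05,-.866])
F=bar-12*zp
print(s['time_s'],q0,s['eef_pos'],s['wrist_force']);print(R)
print('F tool',R.T@(F-s['eef_pos']),'bar',R.T@(bar-s['eef_pos']))
q,n,e=goto(q0,[F]);print(n,e,q)
q,n,e=goto(q,[F+30*zp]);print(n,e,q)
p=r.camera_params('wrist');im=r.grab_frame('wrist')[:,:,::-1];import sys
cv2.imwrite(sys.argv[1],im);print(proj('wrist',bar,p))
E
python3 p3.py pics/w4.png
```

```text
12.3 [-0.182  0.081  0.646  2.34  -0.848  0.323  1.107] [ 498.489 -212.077  140.03 ] [0.392 0.759 0.163]
[[ 0.096  0.849  0.519]
 [ 0.995 -0.089 -0.039]
 [ 0.013  0.52  -0.854]]
F tool [ -1.403 -55.17   39.467] bar [ -1.244 -54.893  27.469]
3 0.007134273672504378 [ 0.165  0.189  0.315  2.406 -1.43   0.257  1.717]
2 0.0011909493648860378 [ 0.08   0.095  0.413  2.428 -1.145  0.27   1.448]
[195.388 247.348]
```

View pics/w4.png

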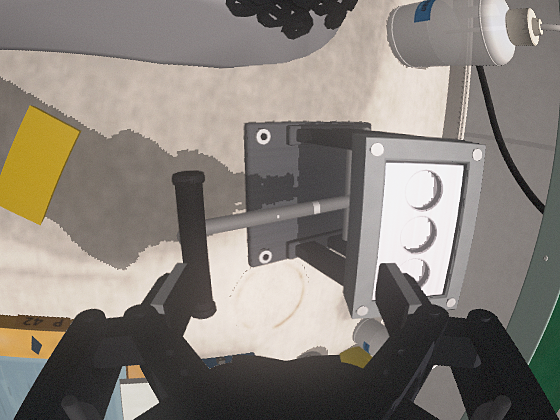

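```bash
python3 - <<'E'
from sim import *
s,R=st()
q=run(s['joint_positions'],[[-1,-30,2,0],[-1,-45,12,0],[-1,-52,25,0],[-1,-55,39,0],[-1,-55,39,0]])
q=run(q,[[0,0,-15,0],[0,0,-32,0]])
E
```

```text
0 [-0.13  0.08  0.62  2.39 -0.98  0.3   1.27] [ 474.35 -210.42  122.83] err 0.0 tz [ 0.52 -0.04 -0.85]
1 [-0.08  0.11  0.57  2.42 -1.16  0.29  1.45] [ 466.81 -209.49  106.47] err 0.0 tz [ 0.52 -0.04 -0.85]
2 [-0.03  0.15  0.52  2.42 -1.32  0.29  1.61] [ 467.62 -209.38   91.74] err 0.0 tz [ 0.52 -0.04 -0.85]
3 [ 0.01  0.2   0.48  2.41 -1.47  0.29  1.74] [ 472.35 -209.66   78.22] err 0.0 tz [ 0.52 -0.04 -0.85]
4 [ 0.01  0.2   0.48  2.41 -1.47  0.29  1.74] [ 472.35 -209.66   78.22] err 0.0 tz [ 0.52 -0.04 -0.85]
0 [-0.02  0.15  0.51  2.42 -1.33  0.28  1.62] [ 464.55 -209.07   91.02] err 0.0 tz [ 0.52 -0.04 -0.85]
1 [-0.06  0.09  0.56  2.44 -1.15  0.28  1.46] [ 455.72 -208.41  105.53] err 0.0 tz [ 0.52 -0.04 -0.85]
```

The bar's midpoint at (195,246) matches the prediction of (195,247).

Emit:
apply_moves(moves=[[[-1,-30,2,0,100],[-1,-45,8,0,100],[-1,-52,20,0,100],[-1,-55,30,0,100],[-1,-55,39,0,100],[-1,-55,39,0,100],[-1,-55,39,0,100]]])

```text
time_s: 12.93
eef_pos: [474.5, -209.8, 79.7]
eef_rot: [0.197, 0.713, 0.647, 0.187]
wrist_force: [-0.2, -0.7, 0.6]
finger_gap: 85.7
```

```bash
python3 p3.py pics/w5.png
```

```text
12.9333 [-0.025  0.2    0.516  2.412 -1.471  0.296  1.746] [ 474.457 -209.761   79.737] [-0.167 -0.73   0.575]
[[ 0.094  0.848  0.522]
 [ 0.996 -0.086 -0.039]
 [ 0.012  0.523 -0.852]]
F tool [-0.596 -3.188  0.534] bar [ -0.433  -2.874 -11.464]
2 0.0017670578661186417 [-0.019  0.202  0.514  2.415 -1.49   0.298  1.769]
2 0.001402907463630218 [-0.095  0.099  0.6    2.437 -1.198  0.288  1.503]
[282.999 281.845]
```

View pics/w5.png

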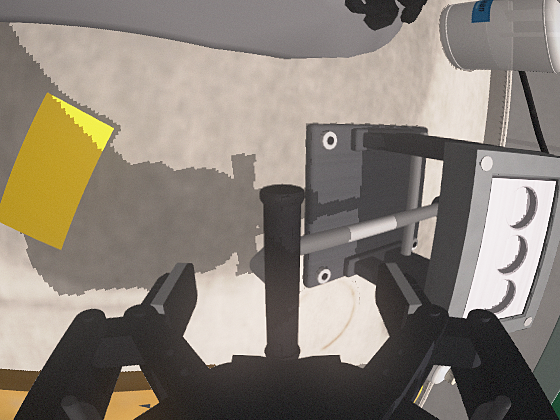

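Emit:
apply_moves(moves=[[[0,-3,0,0,50],[0,-3,0,0,0],[0,-3,0,0,0],[0,-3,0,0,0],[0,-3,0,0,0],[0,-3,0,0,0],[0,-3,0,0,0],[0,-3,0,0,0]]], squeeze=60)

```text
time_s: 13.65
eef_pos: [471.6, -209.6, 78.4]
eef_rot: [0.197, 0.713, 0.646, 0.187]
wrist_force: [-1.6, 1.1, 2.7]
finger_gap: 16.7
```

```bash
python3 p3.py pics/w6.png
```

```text
13.65 [-0.019  0.199  0.512  2.418 -1.488  0.296  1.767] [ 471.616 -209.638   78.351] [-1.59   1.099  2.698]
[[ 0.094  0.848  0.522]
 [ 0.995 -0.087 -0.039]
 [ 0.012  0.523 -0.852]]
F tool [-0.435 -0.043  0.839] bar [ -0.274   0.274 -11.158]
2 0.0030079154824009567 [-0.017  0.202  0.512  2.416 -1.492  0.297  1.771]
2 0.0014207666901069967 [-0.094  0.099  0.598  2.437 -1.199  0.287  1.504]
[289.814 281.226]
```

View pics/w6.png

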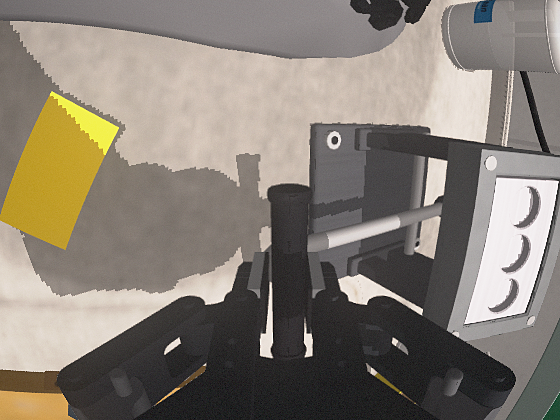

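Emit:
apply_moves(moves=[[[0,0,-6,0,0],[0,0,-12,0,0],[0,0,-18,0,0],[0,1,-24,0,0],[0,1,-29,0,0],[0,1,-31,0,0],[0,1,-31,0,0],[0,1,-31,0,0],[0,1,-31,0,0]]])

```text
time_s: 14.45
eef_pos: [456.9, -208.2, 105.6]
eef_rot: [0.197, 0.713, 0.647, 0.188]
wrist_force: [1.1, 0.8, 2.4]
finger_gap: 14.5
```

```bash
python3 p3.py pics/w7.png; python3 -c "
from h import *
cv2.imwrite('pics/s7.png',cv2.resize(r.grab_frame('side')[120:225,220:350,::-1],None,fx=5,fy=5))"
```

```text
14.45 [-0.077  0.092  0.58   2.437 -1.177  0.285  1.484] [ 456.913 -208.248  105.599] [1.084 0.773 2.35 ]
[[ 0.093  0.848  0.522]
 [ 0.996 -0.086 -0.038]
 [ 0.013  0.524 -0.852]]
F tool [-0.791 -1.734 31.783] bar [-0.62  -1.408 19.786]
2 0.0010446908705417162 [ 0.05   0.196  0.44   2.413 -1.481  0.284  1.765]
2 0.0013166693490076634 [-0.025  0.097  0.527  2.434 -1.19   0.282  1.497]
[286.145 253.27 ]
```

View pics/w7.png

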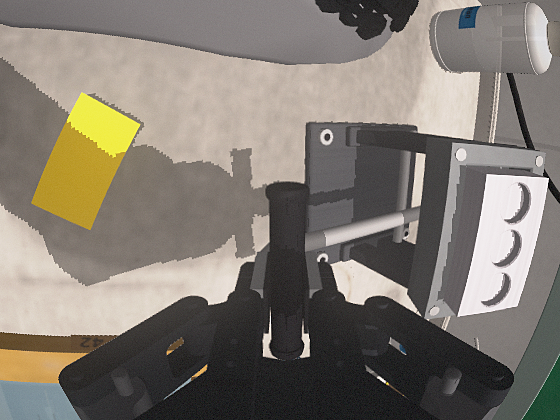

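View pics/s7.png

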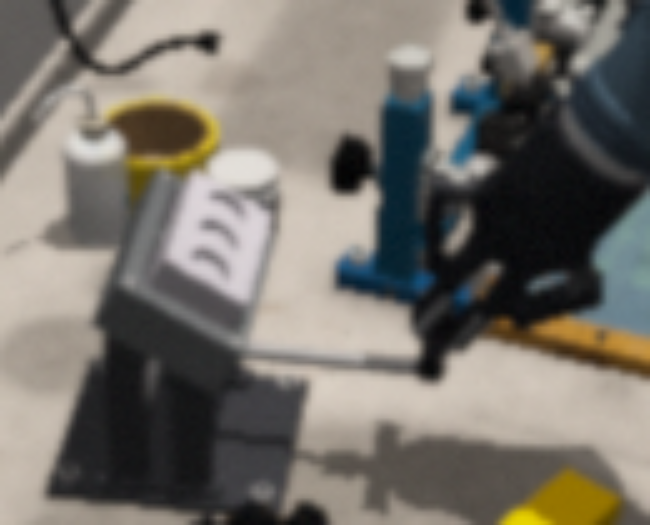

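Emit:
apply_moves(moves=[[[0,0,-2,0,0],[0,0,-4,0,0],[0,0,-4,0,0],[0,0,-4,0,0]]], squeeze=100)

```text
time_s: 14.88
eef_pos: [455.5, -206.4, 108.9]
eef_rot: [0.196, 0.712, 0.647, 0.189]
wrist_force: [6.2, 2.2, -3.1]
finger_gap: 11.9
```

```bash
python3 p3.py pics/w8.png
```

```text
14.8833 [-0.085  0.077  0.587  2.439 -1.133  0.287  1.442] [ 455.52  -206.412  108.911] [ 6.158  2.244 -3.103]
[[ 0.091  0.848  0.523]
 [ 0.996 -0.085 -0.035]
 [ 0.015  0.523 -0.852]]
F tool [-2.646 -2.121 35.395] bar [-2.436 -1.799 23.398]
2 0.002617376140128624 [ 0.071  0.196  0.42   2.411 -1.471  0.285  1.759]
2 0.008631587352325146 [-0.003  0.098  0.506  2.432 -1.186  0.285  1.496]
[285.457 253.36 ]
```

View pics/w8.png

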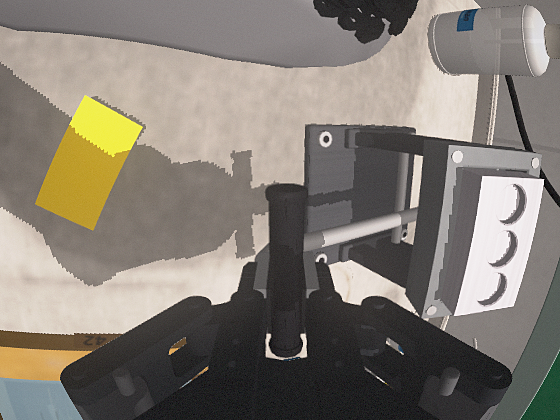

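```bash
python3 - <<'E'
from h import *
p=r.camera_params('wrist')
im=cv2.imread('pics/w8.png');cv2.imwrite('pics/w8c.png',cv2.resize(im[160:370,240:560],None,fx=2.5,fy=2.5))
t=r.grab_frame('top')[:,:,::-1];cv2.imwrite('pics/t8.png',cv2.resize(t[130:235,300:400],None,fx=5.7,fy=5.7,interpolation=cv2.INTER_CUBIC))
b=np.array([466,-209.5,88.]);zp=np.array([-.498,.05,.866]);yp=np.array([.099,.995,0]);xp=np.array([.862,-.086,.5]);O=np.array([610,-225.5,125])
for k in(22,26,28,30):
  print(k,'bar end',proj('wrist',b+k*zp+45*yp,p),[proj('wrist',O+(k-7+26)*zp+a*xp+c*yp,p) for a,c in((28,48),(28,-48),(-28,-48),(-28,48))])
E
```

```text
22 bar end [286.6 183.5] [array([539.6 , 178.18]), array([510.49, 301.89]), array([451.71, 311.6 ]), array([478.38, 175.3 ])]
26 bar end [286.86 185.43] [array([543.4 , 179.47]), array([513.3 , 304.52]), array([454.18, 314.71]), array([481.99, 176.66])]
28 bar end [286.99 186.43] [array([545.32, 180.13]), array([514.72, 305.86]), array([455.43, 316.3 ]), array([483.83, 177.36])]
30 bar end [287.13 187.46] [array([547.27, 180.8 ]), array([516.15, 307.2 ]), array([456.7, 317.9]), array([485.7 , 178.07])]
```

View pics/w8c.png

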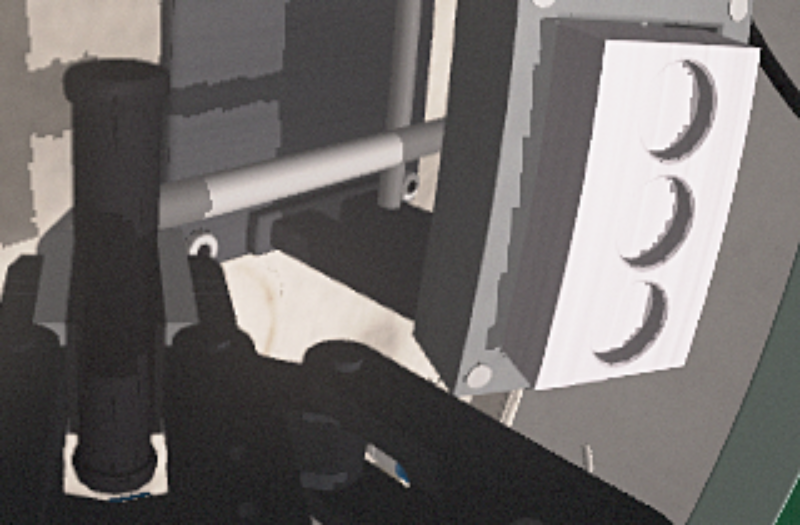

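View pics/t8.png

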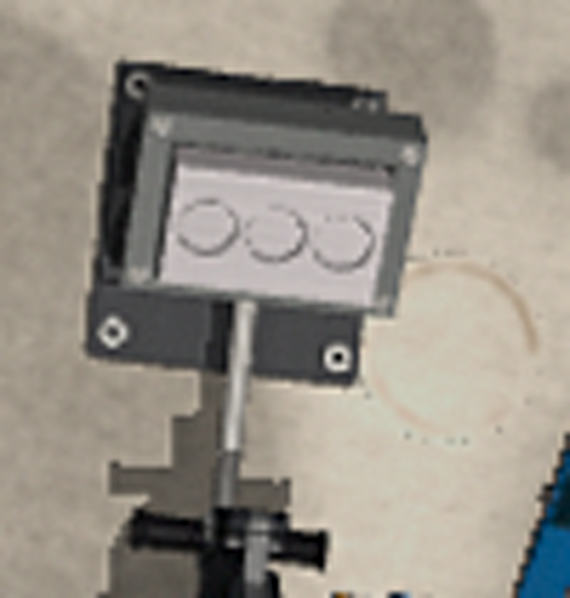

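The carrier's corners at (483,176), (543,179), (515,306) and (455,316) put the rod at about 27 mm, and the grip has slipped to the fingertips. I'll regrip deeper and lift to the stop.

Emit:
apply_moves(moves=[[[0,0,0,0,40],[0,0,0,0,40],[0,0,0,0,40],[0,-1,6,0,40],[0,-2,12,0,40],[0,-2,12,0,40],[0,-2,12,0,0],[0,-2,12,0,0],[0,-2,12,0,0],[0,-2,12,0,0],[0,-2,12,0,0]]], squeeze=110)

```text
time_s: 15.9
eef_pos: [460.3, -207.1, 98.0]
eef_rot: [0.197, 0.712, 0.647, 0.189]
wrist_force: [0.8, -0.6, 4.0]
finger_gap: 15.7
```

Emit:
apply_moves(moves=[[[0,0,-2,0,0],[0,0,-4,0,0],[0,0,-6,0,0],[0,0,-7,0,0],[0,0,-7,0,0],[0,0,-7,0,0]]])

```text
time_s: 16.4
eef_pos: [457.9, -206.6, 104.8]
eef_rot: [0.197, 0.712, 0.647, 0.189]
wrist_force: [5.8, -0.4, -6.7]
finger_gap: 11.7
```

```bash
python3 p3.py pics/w9.png;python3 - <<'E'
from h import *
p=r.camera_params('wrist')
im=cv2.imread('pics/w9.png');cv2.imwrite('pics/w9c.png',cv2.resize(im[160:370,240:560],None,fx=2.5,fy=2.5))
b=np.array([466,-209.5,88.]);zp=np.array([-.498,.05,.866]);yp=np.array([.099,.995,0]);xp=np.array([.862,-.086,.5]);O=np.array([610,-225.5,125])
for k in(26,28,30):
  print(k,'bar end',proj('wrist',b+k*zp+45*yp,p),[proj('wrist',O+(k-7+26)*zp+a*xp+c*yp,p) for a,c in((28,48),(28,-48),(-28,-48),(-28,48))])
E
```

```text
16.4 [-0.076  0.095  0.576  2.438 -1.2    0.287  1.504] [ 457.9   -206.637  104.806] [ 5.772 -0.387 -6.662]
[[ 0.091  0.846  0.525]
 [ 0.996 -0.085 -0.035]
 [ 0.015  0.526 -0.851]]
F tool [-2.567 -2.087 30.642] bar [-2.361 -1.734 18.646]
2 0.007582056221397808 [ 0.044  0.198  0.45   2.414 -1.491  0.291  1.778]
2 0.009018880711090724 [-0.027  0.098  0.532  2.435 -1.205  0.286  1.514]
[285.502 256.971]
26 bar end [287.31 187.99] [array([547.63, 181.  ]), array([516.38, 307.49]), array([456.99, 318.35]), array([486.18, 178.34])]
28 bar end [287.46 189.06] [array([549.61, 181.69]), array([517.82, 308.86]), array([458.27, 319.98]), array([488.09, 179.07])]
30 bar end [287.62 190.17] [array([551.61, 182.38]), array([519.28, 310.24]), array([459.57, 321.62]), array([490.03, 179.82])]
```

View pics/w9c.png

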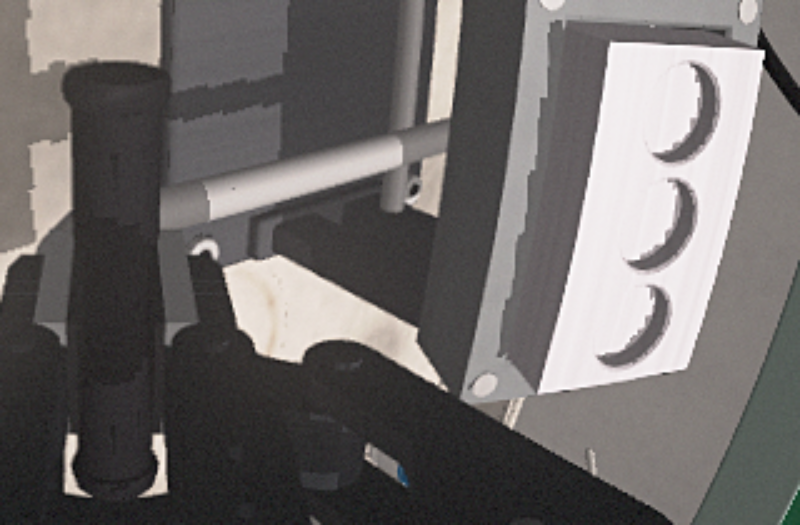

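```bash
python3 - <<'E'
from h import *
zp=np.array([-.498,.05,.866]);O=np.array([610,-225.5,125])
f={n:r.grab_frame(n)[:,:,::-1].copy() for n in('top','side')}
for n in('top','side'):
    cv2.imwrite(f'pics/{n}9.png',f[n])
    a=cv2.cvtColor(cv2.imread(f'pics/{n}0.png'),6);b=cv2.cvtColor(f[n],6)
    c0=proj(n,O+26*zp);
    hw=(13,8) if n=='top' else (7,13)
    x,y=np.round(c0).astype(int);t=a[y-hw[1]:y+hw[1]+1,x-hw[0]:x+hw[0]+1]
    t=cv2.resize(t,None,fx=8,fy=8,interpolation=2);S=12
    w=cv2.resize(b[y-hw[1]-S:y+hw[1]+S+1,x-hw[0]-S:x+hw[0]+S+1],None,fx=8,fy=8,interpolation=2)
    m=cv2.matchTemplate(w,t,5);_,v,_,l=cv2.minMaxLoc(m);print(n,'score',v,'shift',l[0]/8-S,l[1]/8-S)
    for k in(16,18,20,22,23,24):print(k,proj(n,O+(26+k)*zp)-c0)
E
```

```text
top score 0.8709014058113098 shift 0.625 3.0
16 [0.45 2.38]
18 [0.5  2.68]
20 [0.56 2.99]
22 [0.62 3.29]
23 [0.65 3.44]
24 [0.67 3.59]
side score 0.6850751638412476 shift 3.125 -4.125
16 [ 2.55 -3.51]
18 [ 2.88 -3.95]
20 [ 3.2 -4.4]
22 [ 3.52 -4.84]
23 [ 3.68 -5.06]
24 [ 3.85 -5.29]
```

Emit:
apply_moves(moves=[[[0,0,-2,0,0],[0,0,-4,0,0],[0,0,-6,0,0],[0,0,-6,0,0]]])

```text
time_s: 16.88
eef_pos: [455.1, -205.3, 109.8]
eef_rot: [0.197, 0.711, 0.648, 0.189]
wrist_force: [6.1, -0.9, -5.7]
finger_gap: 11.7
```

```bash
cat > lift.py <<'E'
from h import *
import sys
zp=np.array([-.498,.05,.866]);O=np.array([610,-225.5,125])
s,R=st();print(s['time_s'],s['eef_pos'],s['wrist_force'],s['finger_gap'],R[:,2],'rise',(s['eef_pos']-[471.6,-209.6,78.4])@zp)
f={n:r.grab_frame(n)[:,:,::-1].copy() for n in('top','side')}
for n in('top','side'):
    cv2.imwrite(f'pics/{n}{sys.argv[1]}.png',f[n])
    a=cv2.cvtColor(cv2.imread(f'pics/{n}0.png'),6);b=cv2.cvtColor(f[n],6)
    c0=proj(n,O+26*zp);u=proj(n,O+46*zp)-c0
    hw=(13,8) if n=='top' else (7,13)
    x,y=np.round(c0).astype(int);t=a[y-hw[1]:y+hw[1]+1,x-hw[0]:x+hw[0]+1]
    t=cv2.resize(t,None,fx=8,fy=8,interpolation=2);S=12
    w=cv2.resize(b[y-hw[1]-S:y+hw[1]+S+1,x-hw[0]-S:x+hw[0]+S+1],None,fx=8,fy=8,interpolation=2)
    m=cv2.matchTemplate(w,t,5);_,v,_,l=cv2.minMaxLoc(m);d=np.array([l[0]/8-S,l[1]/8-S]);print(n,'score',v,'shift',d,'lift',20*d@u/(u@u))
E
python3 lift.py 10
```

```text
16.8833 [ 455.05 -205.33  109.79] [ 6.06 -0.86 -5.66] 11.671328749407225 [ 0.52 -0.03 -0.85] rise 35.63854670064649
top score 0.8680511713027954 shift [0.75 3.5 ] lift 23.562888478963064
side score 0.6008018851280212 shift [ 3.62 -5.  ] lift 22.71067077619505
```

Emit:
apply_moves(moves=[[[0,0,-1,0,0],[0,0,-2,0,0],[0,0,-2,0,0],[0,0,-2,0,0]]])

```text
time_s: 17.32
eef_pos: [454.9, -205.3, 110.2]
eef_rot: [0.197, 0.71, 0.65, 0.187]
wrist_force: [26.6, -6.7, -35.1]
finger_gap: 11.5
```

```bash
python3 lift.py 11
```

```text
17.3167 [ 454.89 -205.29  110.2 ] [ 26.62  -6.65 -35.06] 11.547580266243859 [ 0.52 -0.04 -0.85] rise 36.06959741447959
top score 0.8658048510551453 shift [0.75 3.5 ] lift 23.562888478963064
side score 0.5998408198356628 shift [ 3.75 -5.  ] lift 22.981086589848545
```

The rod is at its hard stop: 44 N at the wrist and the carrier lifted about 23 mm. Now I release the bar and back off.

Emit:
apply_moves(moves=[[[0,0,1,0,0],[0,0,2,0,20],[0,0,2,0,100],[0,0,0,0,100],[0,0,-4,0,100],[0,0,-8,0,100],[0,0,-18,0,100],[0,10,-30,0,100],[0,25,-42,0,100],[0,45,-54,0,100],[0,45,-54,0,100],[0,45,-54,0,100]]])

```text
time_s: 18.42
eef_pos: [466.0, -207.5, 181.9]
eef_rot: [0.199, 0.709, 0.649, 0.188]
wrist_force: [-0.0, 0.5, -1.0]
finger_gap: 85.6
```

```bash
python3 lift.py 12; python3 - <<'E'
from plan1 import *
print(q0,R)
zp=np.array([-.498,.05,.866]);O=np.array([610,-225.5,125])
for H in(110,90):
  W=O+H*zp;q,n,e=goto(q0,[W]);print(H,W,'tool',R.T@(W-s['eef_pos']),n,e,q)
q,n,e=goto(q,[O+25*zp]);print(n,e,q)
E
```

```text
18.4167 [ 466.04 -207.47  181.88] [-0.   0.5 -1. ] 85.59507697919165 [ 0.53 -0.04 -0.85] rise 92.49176635803815
top score 0.8929269909858704 shift [0.75 3.12] lift 21.135976532103594
side score 0.6364828944206238 shift [ 3.38 -4.62] lift 21.054693235369783
[-0.07 -0.1   0.53  2.37 -0.44  0.37  0.75] [[ 0.09  0.85  0.52]
 [ 1.   -0.08 -0.04]
 [ 0.01  0.52 -0.85]]
110 [ 555.22 -220.    220.26] tool [ -5.19 100.36  12.88] 4 0.0015860664684838122 [-0.1   0.04  0.51  2.16 -0.45  0.46  0.67]
90 [ 565.18 -221.    202.94] tool [-5.51 99.86 32.88] 4 0.003146008211739173 [-0.11  0.09  0.53  2.16 -0.54  0.44  0.75]
3 0.00037697943496645895 [-0.    0.25  0.42  2.13 -0.81  0.36  1.  ]
```

Emit:
apply_moves(moves=[[[-2,35,0,0,100],[-4,70,5,0,100],[-5,100,13,0,100],[-5,100,13,0,100],[-5,100,13,0,100]]])

```text
time_s: 18.93
eef_pos: [555.4, -219.5, 219.0]
eef_rot: [0.196, 0.71, 0.65, 0.186]
wrist_force: [-0.6, -0.1, -0.4]
finger_gap: 85.8
```

```bash
python3 - <<'E'
from h import *
s,R=st();p=r.camera_params('wrist');im=r.grab_frame('wrist')[:,:,::-1];cv2.imwrite('pics/w13.png',im);np.save('w13p.npy',p)
print(s['time_s'],s['eef_pos'],s['joint_positions'])
cv2.imwrite('pics/w13c.png',cv2.resize(im[150:350,250:500],None,fx=3,fy=3))
E
```

```text
18.9333 [ 555.43 -219.5   218.98] [-0.09  0.04  0.51  2.16 -0.45  0.46  0.67]
```

View pics/w13c.png

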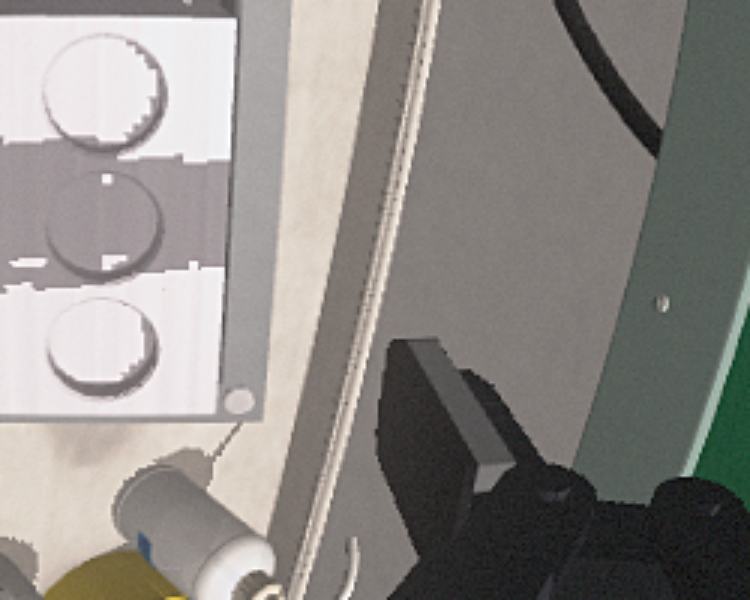

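View pics/w13.png

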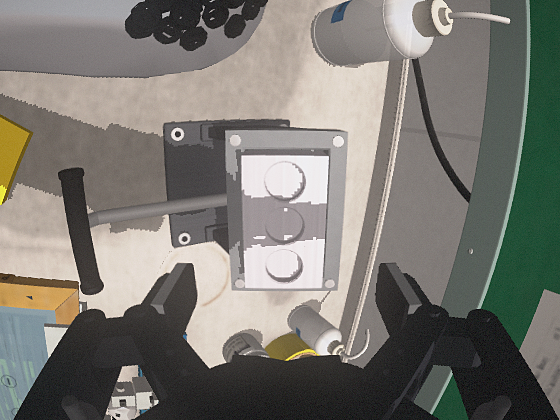

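```bash
python3 - <<'E'
import cv2
im=cv2.imread('pics/w13.png');cv2.imwrite('pics/w13d.png',cv2.resize(im[130:330,180:400],None,fx=3,fy=3))
E
```

```text
(no output)
```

View pics/w13d.png

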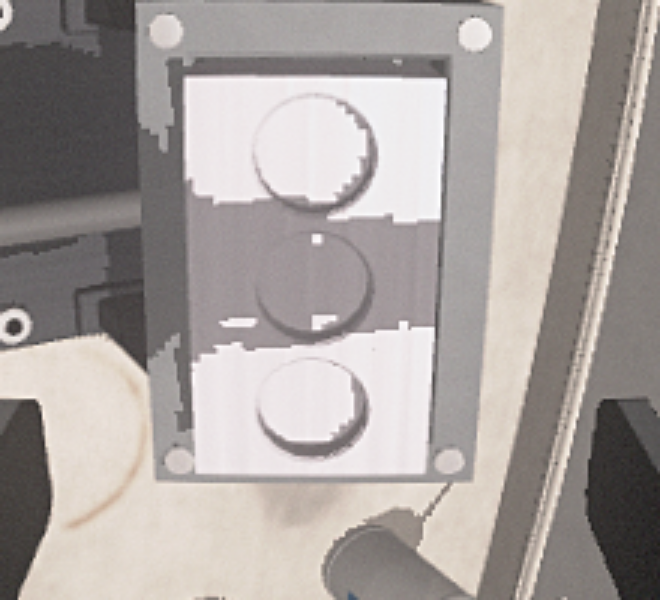

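```bash
python3 - <<'E'
from h import *
p=np.load('w13p.npy',allow_pickle=True).item();s,R=st()
zp=np.array([-.498,.05,.866]);O=np.array([610,-225.5,125])
px=[(241.3,155.3),(328.7,155),(322.7,287.3),(244.7,287.7)]
for zt in(44,47,49):
    Q=[]
    for u in px:
        o,d=ray('wrist',u,p);t=((O+zt*zp-o)@zp)/(d@zp);Q.append(o+t*d)
    Q=np.array(Q);c=Q.mean(0);print(zt,c,[np.round(np.linalg.norm(Q[i]-Q[i-1]),1) for i in range(4)],'tool',R.T@(c-s['eef_pos']),'expected',O+zt*zp)
    T=(Q-s['eef_pos'])@R;print(T)
E
```

```text
44 [ 586.72 -223.37  162.32] [np.float64(97.2), np.float64(56.6), np.float64(97.6), np.float64(57.9)] tool [-1.8  -0.21 64.71] expected [ 588.09 -223.3   163.1 ]
[[ 46.84 -28.07  64.94]
 [ 46.94  28.54  66.13]
 [-50.63  28.3   64.5 ]
 [-50.36 -29.6   63.29]]
47 [ 585.28 -222.13  164.89] [np.float64(95.8), np.float64(55.8), np.float64(96.2), np.float64(57.1)] tool [-0.66 -0.2  61.73] expected [ 586.59 -223.15  165.7 ]
[[ 47.28 -27.66  61.95]
 [ 47.38  28.13  63.12]
 [-48.79  27.9   61.52]
 [-48.52 -29.17  60.33]]
49 [ 584.32 -221.3   166.6 ] [np.float64(94.9), np.float64(55.3), np.float64(95.2), np.float64(56.5)] tool [ 0.1  -0.2  59.74] expected [ 585.6  -223.05  167.43]
[[ 47.58 -27.38  59.96]
 [ 47.67  27.86  61.12]
 [-47.56  27.63  59.53]
 [-47.29 -28.88  58.35]]
```

The carrier's top is centred under the tool: y ≈ 0, x ≈ −1, top face 62 mm ahead. I'll descend and pinch.

Emit:
apply_moves(moves=[[[-1,0,25,0,100],[-1,0,50,0,100],[-1,0,66,0,100],[-1,0,76,0,100],[-1,0,82,0,100],[-1,0,82,0,100],[-1,0,82,0,100]]])

```text
time_s: 19.57
eef_pos: [594.3, -223.4, 146.7]
eef_rot: [0.194, 0.711, 0.65, 0.185]
wrist_force: [-0.2, -0.4, 0.7]
finger_gap: 85.5
```

Emit:
apply_moves(moves=[[[0,0,0,0,60],[0,0,0,0,50],[0,0,0,0,30],[0,0,0,0,30],[0,0,0,0,30],[0,0,0,0,30]]], squeeze=60)

```text
time_s: 20.07
eef_pos: [596.3, -224.1, 149.1]
eef_rot: [0.196, 0.711, 0.649, 0.186]
wrist_force: [2.5, 0.1, 4.2]
finger_gap: 54.3
```

```bash
python3 - <<'E'
from h import *
s,R=st();p=r.camera_params('wrist');im=r.grab_frame('wrist')[:,:,::-1];cv2.imwrite('pics/w14.png',im)
print(s['time_s'],s['eef_pos'],s['joint_positions'],s['wrist_force'],R[:,2])
E
```

```text
20.0667 [ 596.3  -224.1   149.05] [-0.    0.24  0.42  2.13 -0.79  0.36  0.98] [2.52 0.14 4.24] [ 0.52 -0.04 -0.85]
```

View pics/w14.png

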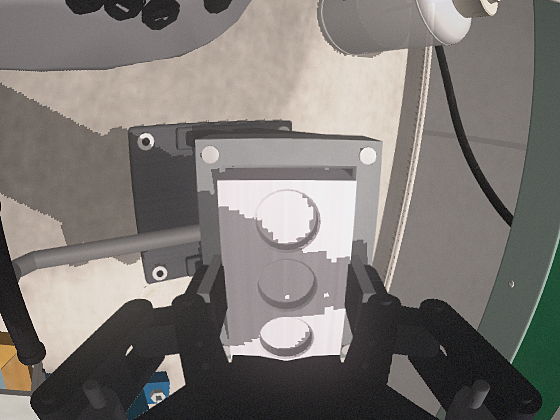

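Emit:
apply_moves(moves=[[[0,0,0,0,30],[0,0,-5,0,30],[0,0,-12,0,30],[0,0,-22,0,30],[0,0,-35,0,30],[0,0,-50,0,30],[0,0,-50,0,30],[0,0,-50,0,30]]], squeeze=100)

```text
time_s: 20.78
eef_pos: [568.3, -221.5, 189.7]
eef_rot: [0.194, 0.711, 0.65, 0.186]
wrist_force: [0.2, 0.1, -2.3]
finger_gap: 53.1
```

```bash
python3 - <<'E'
from h import *
s,R=st();p=r.camera_params('wrist');im=r.grab_frame('wrist')[:,:,::-1];cv2.imwrite('pics/w15.png',im)
print(s['time_s'],s['eef_pos'],s['joint_positions'],s['wrist_force'],R)
E
```

```text
20.7833 [ 568.27 -221.51  189.69] [-0.09  0.12  0.51  2.16 -0.59  0.42  0.8 ] [ 0.18  0.08 -2.3 ] [[ 0.09  0.85  0.52]
 [ 1.   -0.08 -0.03]
 [ 0.01  0.52 -0.86]]
```

View pics/w15.png

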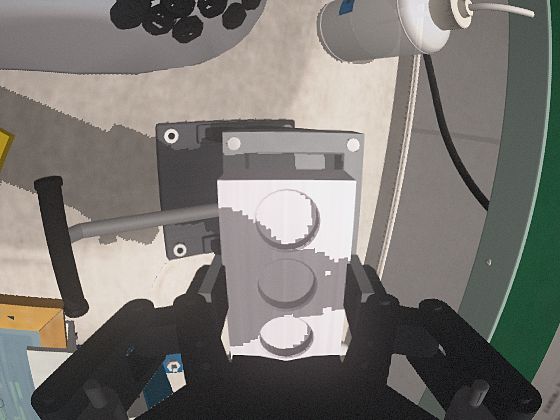

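The carrier is held clear of the nest. For the tray I want the tool upright again, so I'll simulate which out-of-reach pushes remove the tilt.

```bash
cat > untilt.py <<'E'
from plan1 import *
def tilt(q):
    R=fkt(q)[1];return np.degrees(np.arccos(-R[2,2])),R[:,2]
def push(q,d,ncalls,rows=2,show=False):
    for i in range(ncalls):
        P,R=fkt(q);v=R.T@np.array(d,float)
        q=run(q,[[*v,0]]*rows,False)
        if show:print(i,q,fkt(q)[0],tilt(q)[0],tilt(q)[1][:2])
    return q
E
python3 - <<'E'
from untilt import *
for W in [(450,-100,250),(500,100,300),(450,50,400),(500,50,150)]:
  q1,n,e=goto(q0,[(560,-200,300),W]);print(W,n,e,q1)
  for d in [(-300,0,0),(-300,0,-200),(-300,0,200),(0,0,-400),(-200,0,400)]:
    q=push(q1,d,10);print('  ',d,q,fkt(q)[0],tilt(q))
E
```

```text
(450, -100, 250) 9 0.0038535562217018697 [-0.13 -0.35  0.25  2.39  0.11  0.55 -0.04]
   (-300, 0, 0) [ 2.25  0.02  0.2   2.17 -0.21  1.44  2.63] [-196.83 -197.42  215.37] (np.float64(30.022002518052837), array([ 0.48,  0.14, -0.87]))
   (-300, 0, -200) [ 2.61  0.79 -0.49  2.3  -0.07  0.44  2.19] [ -82.76 -290.2  -121.17] (np.float64(27.70613481482772), array([ 0.46,  0.03, -0.89]))
   (-300, 0, 200) [ 0.55 -0.41 -0.21  1.57 -0.39  1.82  0.48] [328.81 -10.35 643.34] (np.float64(18.252517237703543), array([ 0.22,  0.23, -0.95]))
   (0, 0, -400) [ 0.66  1.08 -0.23  1.84 -1.57  0.05  2.07] [ 575.16 -249.05 -258.55] (np.float64(19.6912615307456), array([ 0.33,  0.09, -0.94]))
   (-200, 0, 400) [-0.12 -0.27  0.05  0.98 -0.15  1.97  0.15] [340.39  19.99 873.25] (np.float64(27.977820297596864), array([ 0.43,  0.18, -0.88]))
(500, 100, 300) 13 0.0011196238844098745 [-0.21 -0.23 -0.2   2.21  0.31  0.69 -0.7 ]
   (-300, 0, 0) [-1.58 -0.21 -0.76  2.34 -0.07  1.48 -2.63] [-94.71 137.26 215.85] (np.float64(29.728041817980063), array([ 0.38, -0.32, -0.87]))
   (-300, 0, -200) [-2.41  0.58  0.05  2.
[... 1497 characters left out ...]
14  1.38 -2.65] [-124.46  210.22  209.93] (np.float64(27.539128146027153), array([ 0.45, -0.1 , -0.89]))
   (-300, 0, -200) [-0.13  2.15 -0.73  2.34  2.65  1.97 -2.85] [  83.59  174.89 -302.08] (np.float64(27.49416341749439), array([ 0.46, -0.08, -0.89]))
   (-300, 0, 200) [-0.26 -0.41 -0.16  2.5   0.55  1.11 -1.3 ] [302.46 -82.95 224.06] (np.float64(31.332528703075855), array([ 0.21, -0.48, -0.85]))
   (0, 0, -400) [ 0.05  2.04 -0.24  1.33  2.95  0.79 -2.84] [ 499.99   50.   -683.98] (np.float64(31.142980760096304), array([ 0.52, -0.03, -0.86]))
   (-200, 0, 400) [ 0.58 -0.41 -0.42  1.2   0.14  1.97 -0.2 ] [287.93 -56.86 800.39] (np.float64(25.525735235531535), array([ 0.27, -0.33, -0.9 ]))
```

Untilting is awkward, but I don't need it. After a 90° turn about the tool's axis, the carrier's remaining tilt lies about the jaw axis. A light pinch then lets the carrier pivot level against the tray floor. I'll simulate that route.

```bash
python3 - <<'E'
from untilt import *
for via in [(560,-100,330),(620,0,350),(700,0,400)]:
  q1,n,e=goto(q0,[via]);print(via,n,round(e,1),q1)
  for sg in(90,-90):
    P,R1=fkt(q1);
    T=np.array([522,346,250.]);d=R1.T@(T-P);m=max(14,int(np.linalg.norm(d)/41.7)+2)
    q2=run(q1,[[*d,sg]]*m,False);P2,R2=fkt(q2);print('  ',sg,m,P2,q2,R2[:,0],R2[:,2])
    q3,n,e=goto(q2,[(522,346,60),(522,346,14)]);print('      ',n,round(e,1),q3,tilt(q3))
E
```

```text
(560, -100, 330) 6 0.0 [-0.25 -0.18  0.33  2.1   0.07  0.67 -0.04]
   90 14 [522.01 346.   250.  ] [-1.37  0.14  0.54  2.    0.53  0.75 -2.85] [ 0.85 -0.08  0.52] [ 0.52 -0.03 -0.86]
       9 0.0 [-1.47  0.65  0.7   2.12  0.26  0.2  -2.85] (np.float64(31.142867301184804), array([ 0.52, -0.03, -0.86]))
   -90 14 [522. 346. 250.] [-0.63  0.15 -0.26  1.96  0.67  0.81  0.18] [-0.85  0.08 -0.52] [ 0.52 -0.03 -0.86]
       9 0.0 [-0.79  0.52 -0.09  2.08  1.22  0.5  -0.47] (np.float64(31.142926840391326), array([ 0.52, -0.03, -0.86]))
(620, 0, 350) 8 0.0 [-0.43 -0.07  0.3   1.97  0.18  0.72 -0.32]
   90 14 [522.01 346.   250.  ] [-1.37  0.14  0.54  2.    0.53  0.75 -2.85] [ 0.85 -0.08  0.52] [ 0.52 -0.03 -0.86]
       9 0.0 [-1.47  0.65  0.7   2.12  0.26  0.2  -2.85] (np.float64(31.143031683876), array([ 0.52, -0.03, -0.86]))
   -90 14 [522. 346. 250.] [-0.75  0.14 -0.13  1.97  0.65  0.8   0.2 ] [-0.85  0.08 -0.52] [ 0.52 -0.03 -0.86]
       9 0.0 [-0.91  0.52  0.04  2.09  1.16  0.45 -0.44] (np.float64(31.14330487506883), array([ 0.52, -0.03, -0.86]))
(700, 0, 400) 9 0.0 [-0.52  0.07  0.44  1.74  0.07  0.81 -0.21]
   90 14 [522. 346. 250.] [-1.37  0.14  0.54  2.    0.53  0.75 -2.85] [ 0.85 -0.08  0.52] [ 0.52 -0.03 -0.86]
       9 0.0 [-1.47  0.65  0.7   2.12  0.26  0.2  -2.85] (np.float64(31.142767170062253), array([ 0.52, -0.03, -0.86]))
   -90 14 [522. 346. 250.] [-0.9   0.14  0.03  1.97  0.62  0.79  0.22] [-0.85  0.08 -0.52] [ 0.52 -0.03 -0.86]
       9 0.0 [-1.04  0.53  0.2   2.1   1.06  0.39 -0.38] (np.float64(31.142986131188), array([ 0.52, -0.03, -0.86]))
```

```bash
python3 tt.py "(680,-30,400)"
```

```text
20.8333 [-0.09  0.12  0.51  2.16 -0.59  0.42  0.8 ] [ 568.59 -221.32  189.42] [-0.12 -0.12 -2.29] 53.54429567342111
[[ 0.09  0.85  0.52]
 [ 1.   -0.08 -0.03]
 [ 0.01  0.52 -0.86]]
(680,-30,400) tool [ 202.69  188.49 -129.42]
```

Emit:
apply_moves(moves=[[[0,0,-20,0,30],[10,5,-50,0,30],[40,20,-75,0,30],[75,45,-90,0,30],[105,80,-105,0,30],[135,110,-115,0,30],[165,140,-125,0,30],[190,170,-129,0,30],[203,188,-129,0,30],[203,188,-129,0,30],[203,188,-129,0,30]]])

```text
time_s: 21.75
eef_pos: [681.2, -25.3, 398.3]
eef_rot: [0.193, 0.709, 0.652, 0.185]
wrist_force: [-0.4, -1.1, -2.5]
finger_gap: 53.5
```

```bash
python3 tt.py "(522,346,250)"; python3 - <<'E'
from untilt import *
P,R1=fkt(q0);T=np.array([522,346,250.]);d=R1.T@(T-P)
q2=run(q0,[[*d,-90]]*16,True);q3,n,e=goto(q2,[(522,346,60),(522,346,14)]);print(n,e,q3,tilt(q3))
E
```

```text
21.75 [-0.3   0.03  0.26  1.77  0.07  0.8  -0.16] [681.17 -25.29 398.25] [-0.4  -1.15 -2.46] 53.510125628023346
[[ 0.08  0.85  0.51]
 [ 1.   -0.07 -0.03]
 [ 0.01  0.52 -0.86]]
(522,346,250) tool [ 355.66 -239.93   33.34]
0 [-0.34  0.01  0.22  1.82  0.13  0.78 -0.15] [665.72  10.68 383.92] err 0.0 tz [ 0.51 -0.03 -0.86]
1 [-0.38 -0.01  0.18  1.87  0.2   0.76 -0.14] [650.3   46.66 369.55] err 0.0 tz [ 0.51 -0.03 -0.86]
2 [-0.42 -0.02  0.14  1.91  0.26  0.75 -0.14] [634.87  82.64 355.18] err 0.0 tz [ 0.51 -0.03 -0.86]
3 [-0.46 -0.02  0.09  1.94  0.32  0.75 -0.13] [619.45 118.62 340.81] err 0.0 tz [ 0.51 -0.03 -0.86]
4 [-0.5  -0.01  0.05  1.96  0.38  0.74 -0.13] [604.03 154.6  326.44] err 0.0 tz [ 0.51 -0.03 -0.86]
5 [-0.54  0.    0.01  1.98  0.44  0.75 -0.13] [588.61 190.58 312.07] err 0.0 tz [ 0.51 -0.03 -0.86]
6 [-0.58  0.02 -0.03  1.99  0.49  0.75 -0.12] [573.19 226.56 297.7 ] err 0.0 tz [ 0.51 -0.03 -0.86]
7 [-0.63  0.05 -0.07  1.99  0.54  0.76 -0.11] [557.76 262.54 283.33] err 0.0 tz [ 0.51 -0.03 -0.86]
8 [-0.67  0.09 -0.11  1.99  0.59  0.78 -0.1 ] [542.35 298.53 268.96] err 0.0 tz [ 0.51 -0.03 -0.86]
9 [-0.71  0.13 -0.14  1.97  0.64  0.8  -0.08] [526.93 334.51 254.59] err 0.0 tz [ 0.51 -0.03 -0.86]
10 [-0.72  0.14 -0.16  1.97  0.65  0.8   0.01] [522. 346. 250.] err 0.0 tz [ 0.51 -0.03 -0.86]
11 [-0.71  0.14 -0.17  1.97  0.65  0.8   0.13] [522. 346. 250.] err 0.0 tz [ 0.51 -0.03 -0.86]
12 [-0.71  0.14 -0.17  1.97  0.65  0.8   0.2 ] [522. 346. 250.] err 0.0 tz [ 0.51 -0.03 -0.86]
13 [-0.71  0.14 -0.17  1.97  0.65  0.8   0.2 ] [522. 346. 250.] err 0.0 tz [ 0.51 -0.03 -0.86]
14 [-0.71  0.14 -0.17  1.97  0.65  0.8   0.2 ] [522. 346. 250.] err 0.0 tz [ 0.51 -0.03 -0.86]
15 [-0.71  0.14 -0.17  1.97  0.65  0.8   0.2 ] [522. 346. 250.] err 0.0 tz [ 0.51 -0.03 -0.86]
9 0.001511482288187595 [-0.87  0.52 -0.    2.09  1.18  0.46 -0.44] (np.float64(31.02195763960914), array([ 0.51, -0.03, -0.86]))
```

Emit:
apply_moves(moves=[[[20,-15,0,-3,30],[50,-35,3,-9,30],[85,-58,7,-16,30],[120,-80,10,-23,30],[154,-104,14,-30,30],[188,-127,17,-37,30],[222,-150,21,-44,30],[256,-173,24,-51,30],[290,-196,27,-58,30],[324,-219,30,-65,30],[345,-233,32,-72,30],[356,-240,33,-79,30],[356,-240,33,-85,30],[356,-240,33,-90,30],[356,-240,33,-90,30],[356,-240,33,-90,30]]])

```text
time_s: 23.08
eef_pos: [521.3, 344.2, 248.0]
eef_rot: [0.266, 0.042, 0.963, -0.007]
wrist_force: [-0.1, 0.0, -2.2]
finger_gap: 53.4
```

```bash
python3 tt.py "(522,346,90)" "(522,346,40)" "(522,346,14)"; python3 - <<'E'
from untilt import *
q3,n,e=goto(q0,[(522,346,60),(522,346,14)]);print(n,e,q3,tilt(q3))
p=r.camera_params('wrist');im=r.grab_frame('wrist')[:,:,::-1];cv2.imwrite('pics/w16.png',im)
Tc=np.array([516.7,347,10]);h=np.array([.994,-.107,0]);v=np.array([.107,.994,0])
print([proj('wrist',Tc+a*66*h+b*46*v,p) for a in(1,-1) for b in(1,-1)])
E
```

```text
23.0833 [-0.71  0.15 -0.17  1.97  0.65  0.8   0.2 ] [521.35 344.24 248.04] [-0.1   0.01 -2.18] 53.44683312686485
[[-0.86  0.08  0.51]
 [ 0.08  1.   -0.04]
 [-0.51  0.01 -0.86]]
(522,346,90) tool [ 80.62   0.34 135.94]
(522,346,40) tool [106.26  -0.13 178.86]
(522,346,14) tool [119.59  -0.37 201.18]
9 0.008218475176543998 [-0.86  0.52 -0.    2.09  1.17  0.47 -0.43] (np.float64(30.85513498590723), array([ 0.51, -0.04, -0.86]))
[array([323.81, 116.31]), array([244.09, 115.21]), array([335.24,   4.6 ]), array([238.35,   2.57])]
```

View pics/w16.png

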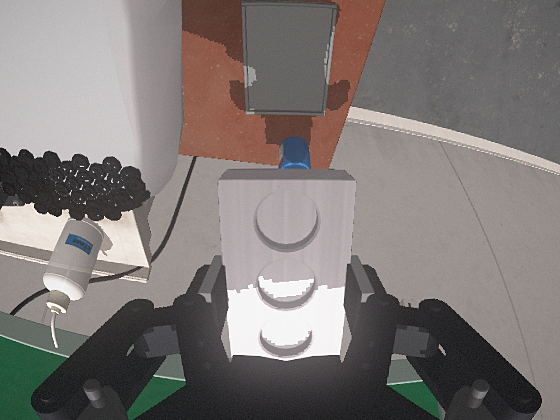

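Emit:
apply_moves(moves=[[[15,0,25,0,30],[35,0,58,0,30],[55,0,92,0,30],[72,0,120,0,30],[85,0,143,0,30],[95,0,160,0,30],[100,0,168,0,30],[100,0,168,0,30],[100,0,168,0,30]]])

```text
time_s: 23.88
eef_pos: [522.1, 345.6, 52.4]
eef_rot: [0.266, 0.042, 0.963, -0.007]
wrist_force: [0.0, 0.9, -1.5]
finger_gap: 53.6
```

```bash
python3 tt.py "(522,346,40)" "(522,346,14)"; python3 - <<'E'
from h import *
for n in('side','top'):
    im=r.grab_frame(n)[:,:,::-1]
    c=im[300:420,190:340] if n=='side' else im[120:260,80:240]
    cv2.imwrite(f'pics/{n}17.png',cv2.resize(c,None,fx=4,fy=4,interpolation=2))
E
```

```text
23.8833 [-0.82  0.45 -0.06  2.08  1.06  0.52 -0.3 ] [522.14 345.59  52.43] [ 0.01  0.87 -1.49] 53.58965603068646
[[-0.86  0.09  0.51]
 [ 0.08  1.   -0.04]
 [-0.51  0.01 -0.86]]
(522,346,40) tool [ 6.52  0.28 10.58]
(522,346,14) tool [19.85  0.05 32.91]
```

View pics/side17.png

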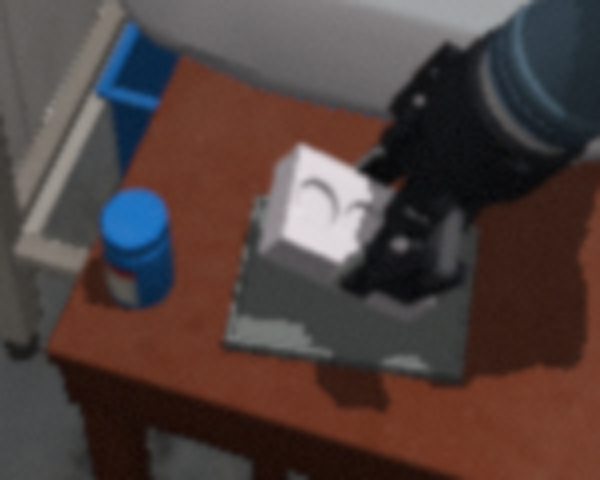

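View pics/top17.png

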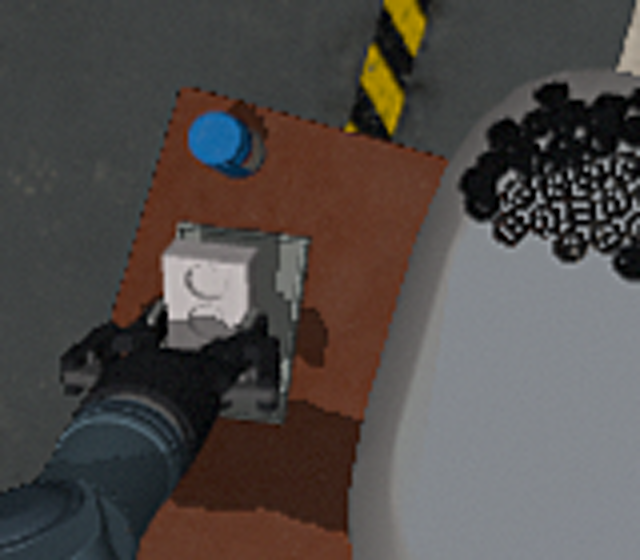

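```bash
python3 - <<'E'
from h import *
s,R=st();P=s['eef_pos']-18*R[:,2]-48*R[:,0];print(P,proj('top',P),'obs',206.5/4+80-.4,259/4+120-.4)
print(plane('top',(131.3,184.4),P[2]))
for y in(-28,28):print(proj('top',P+y*R[:,1]))
E
```

```text
[554.86 343.73  94.52] [130.61 183.7 ] obs 131.225 184.35
[553.02 341.87  94.52]
[141.23 184.71]
[119.98 182.68]
```

Emit:
apply_moves(moves=[[[4,1,6,0,30],[8,1,13,0,30],[9,1,16,0,30],[9,1,16,0,30]]], squeeze=30)

```text
time_s: 24.32
eef_pos: [524.3, 348.8, 36.6]
eef_rot: [0.267, 0.043, 0.963, -0.005]
wrist_force: [-0.4, 0.6, -0.3]
finger_gap: 53.5
```

Emit:
apply_moves(moves=[[[2,0,3,0,30],[4,0,6,0,30],[5,0,9,0,30],[5,0,9,0,30]]], squeeze=20)

```text
time_s: 24.65
eef_pos: [530.7, 348.9, 32.3]
eef_rot: [0.273, 0.045, 0.961, -0.005]
wrist_force: [-1.4, -4.1, 16.5]
finger_gap: 53.5
```

```bash
cat > look.py <<'E'
import sys
from h import *
s,R=st();print(s['time_s'],s['eef_pos'],s['wrist_force'],s['finger_gap'],s['joint_positions'],R[:,2])
im=r.grab_frame('side')[:,:,::-1];c=cv2.resize(im[320:410,210:340],None,fx=4.5,fy=4.5,interpolation=2)
w=r.grab_frame('wrist')[:,:,::-1];cv2.imwrite(f'pics/wl{sys.argv[1]}.png',w);cv2.imwrite(f'pics/sl{sys.argv[1]}.png',c)
E
python3 look.py 18
```

```text
24.65 [530.68 348.87  32.32] [-1.37 -4.1  16.49] 53.487468592085726 [-0.84  0.49 -0.02  2.07  1.14  0.49 -0.4 ] [ 0.52 -0.03 -0.85]
```

View pics/sl18.png

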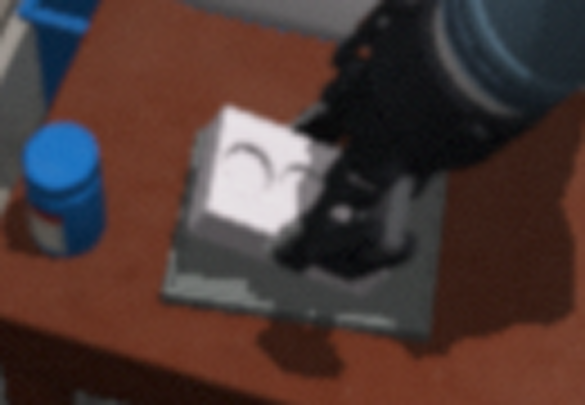

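View pics/wl18.png

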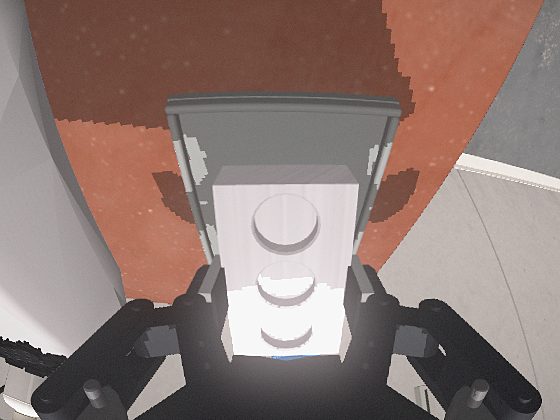

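Emit:
apply_moves(moves=[[[3,0,-1,0,63],[6,0,-1,0,63],[9,0,-1,0,64],[10,0,-1,0,64]]], squeeze=20)

```text
time_s: 25.08
eef_pos: [527.4, 350.3, 32.9]
eef_rot: [0.278, 0.046, 0.959, -0.004]
wrist_force: [4.8, -1.3, 10.8]
finger_gap: 54.6
```

```bash
python3 look.py 19
```

```text
25.0833 [527.44 350.27  32.93] [ 4.84 -1.29 10.84] 54.60805894776765 [-0.86  0.49 -0.02  2.08  1.17  0.5  -0.43] [ 0.53 -0.03 -0.85]
```

View pics/sl19.png

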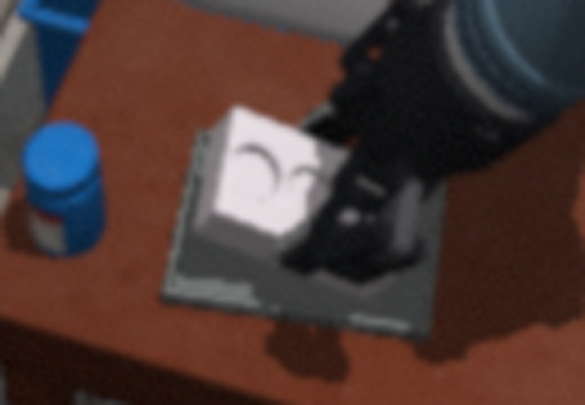

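View pics/wl19.png

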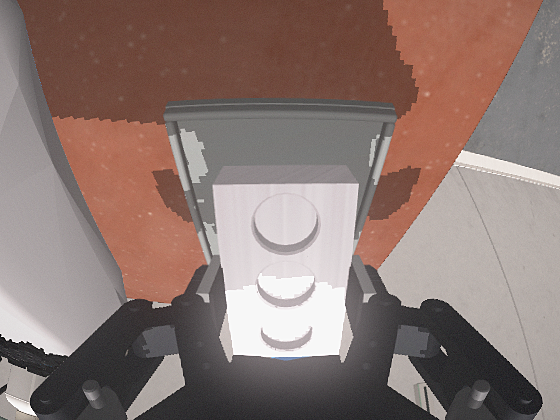

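Emit:
apply_moves(moves=[[[-2,0,-4,0,55],[0,-1,-6,0,55],[6,-2,-9,0,55],[12,-3,-12,0,55],[16,-4,-14,0,55],[16,-4,-14,0,55],[16,-4,-14,0,55]]], squeeze=40)

```text
time_s: 25.77
eef_pos: [504.6, 348.0, 35.2]
eef_rot: [0.277, 0.045, 0.96, -0.005]
wrist_force: [0.1, -0.6, -1.2]
finger_gap: 54.9
```

```bash
python3 look.py 20; python3 - <<'E'
from h import *
s,R=st();P=s['eef_pos']+8*R[:,2]
print('low edge',P+48*R[:,0],'high',P-48*R[:,0],'R',R)
E
```

```text
25.7667 [504.65 347.98  35.17] [ 0.06 -0.63 -1.19] 54.91379237104105 [-0.89  0.47 -0.02  2.12  1.17  0.51 -0.47] [ 0.53 -0.03 -0.85]
low edge [469.83 351.93   3.53] high [550.62 343.68  54.72] R [[-0.84  0.09  0.53]
 [ 0.09  1.   -0.03]
 [-0.53  0.02 -0.85]]
```

View pics/wl20.png

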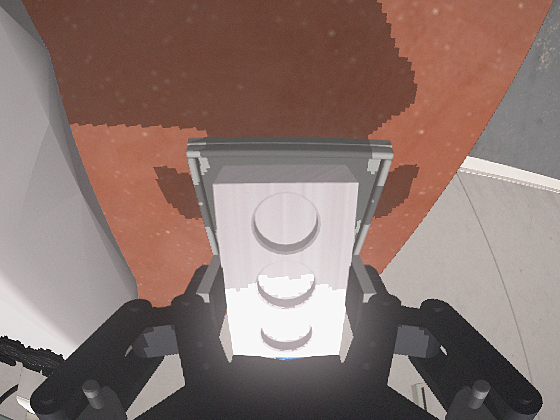

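Emit:
apply_moves(moves=[[[0,0,0,0,64],[0,0,0,0,65],[0,0,0,0,66],[0,0,0,0,67],[0,0,0,0,68],[0,0,0,0,69],[0,0,0,0,70],[0,0,0,0,72]]], squeeze=20)

```text
time_s: 26.53
eef_pos: [506.1, 348.2, 36.1]
eef_rot: [0.278, 0.046, 0.96, -0.004]
wrist_force: [0.0, -0.9, -0.1]
finger_gap: 62.0
```

```bash
python3 look.py 21
```

```text
26.5333 [506.15 348.2   36.13] [ 0.05 -0.94 -0.07] 61.97005495380764 [-0.89  0.47 -0.02  2.12  1.17  0.51 -0.47] [ 0.53 -0.03 -0.85]
```

View pics/wl21.png

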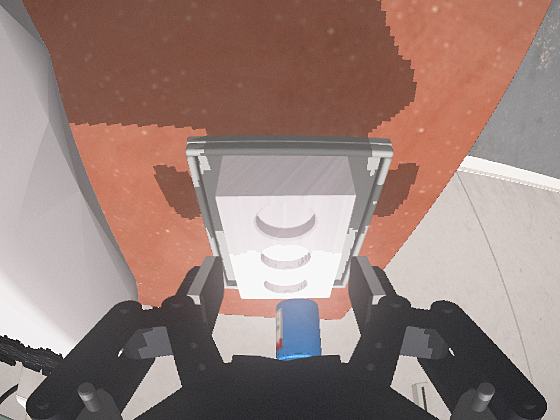

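View pics/sl21.png

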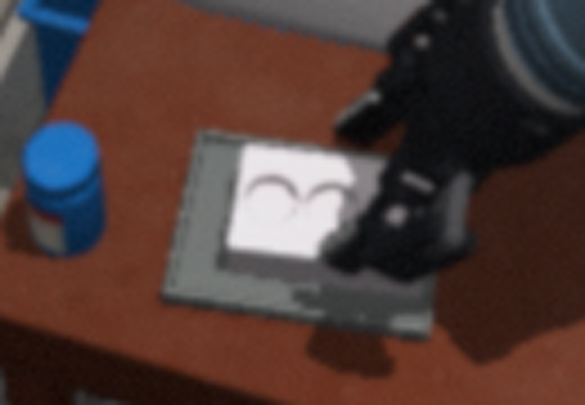

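The carrier lies flat in the tray, seats up. Now I retreat and plan the push on the bar.

Emit:
apply_moves(moves=[[[0,0,-10,0,75],[0,0,-30,0,75],[0,0,-60,0,75],[-10,0,-100,0,75],[-30,0,-140,0,60],[-50,0,-180,0,40],[-50,0,-180,0,0]]])

```text
time_s: 27.22
eef_pos: [453.8, 354.5, 224.5]
eef_rot: [0.282, 0.046, 0.958, 0.002]
wrist_force: [0.1, 1.1, 0.5]
finger_gap: 28.2
```

```bash
python3 look.py 22; python3 - <<'E'
from untilt import *
im=r.grab_frame('top')[:,:,::-1];cv2.imwrite('pics/t22.png',im);cv2.imwrite('pics/t22c.png',cv2.resize(im[130:250,90:230],None,fx=5,fy=5,interpolation=2))
cv2.imwrite('pics/t22d.png',cv2.resize(im[130:235,300:400],None,fx=5.7,fy=5.7,interpolation=2))
bar=np.array([466,-209.5,88.]);zp=np.array([-.498,.05,.866]);yp=np.array([.099,.995,0])
print(q0,s['eef_pos'],R)
for via in [(650,0,350),(750,-50,350),(750,-150,350)]:
 for sg in(0,90):
  P,R1=fkt(q0);d=R1.T@(np.array(via)-P)
  q1=run(q0,[[*d,sg]]*18,False)
  q2,n,e=goto(q1,[bar+35*zp+np.array([25,-2,60])]);print(via,sg,q1,'|',n,round(e,1),q2)
  q3,n,e=goto(q2,[bar+45*zp]);q4,n,e2=goto(q3,[bar+8*zp]);q5,n,e3=goto(q4,[bar+3*zp]);print('     ',round(e,1),round(e2,1),round(e3,1),q3,q4,tilt(q4))
E
```

```text
27.2167 [453.82 354.49 224.52] [0.14 1.07 0.51] 28.195773227211582 [-0.85  0.09 -0.16  2.1   0.74  0.79 -0.02] [ 0.54 -0.02 -0.84]
[-0.85  0.1  -0.16  2.1   0.74  0.79 -0.03] [452.96 352.01 219.26] [[-0.84  0.09  0.54]
 [ 0.09  1.   -0.03]
 [-0.54  0.02 -0.84]]
(650, 0, 350) 0 [-0.46 -0.02  0.36  1.93  0.15  0.67  1.28] | 9 0.0 [-0.53 -0.15  0.99  2.38 -0.31  0.34  2.22]
      0.0 15.9 20.5 [-0.86 -0.15  1.38  2.47 -0.52  0.22  2.51] [-1.13 -0.41  1.57  2.47  0.8   0.21  1.28] (np.float64(32.49027953466023), array([ 0.54, -0.03, -0.84]))
(650, 0, 350) 90 [-0.42 -0.02  0.31  1.93  0.15  0.67 -0.29] | 9 0.0 [-0.48 -0.13  0.93  2.37 -0.36  0.35  0.69]
      0.0 15.9 20.5 [-0.83 -0.12  1.36  2.47 -0.65  0.24  1.05] [-1.13 -0.41  1.57  2.47  0.8   0.21 -0.29] (np.float64(32.4902346454727), array([ 0.54, -0.03, -0.84]))
(750, -50, 350) 0 [-0.22  0.19  0.26  1.71 -0.04  0.68  1.51] | 10 0.0 [-0.02 -0.06  0.49  2.36 -0.56  0.37  2.43]
      0.4 15.9 20.5 [-0.52 -0.03  1.05  2.47 -0.91  0.29  2.85] [-1.13 -0.41  1.57  2.47  0.8   0.21  1.28] (np.float64(32.48454079101213), array([ 0.54, -0.03
[... 166 characters left out ...]
.46 -0.97  0.3   1.31] [-0.06  0.14  0.58  2.44 -1.39  0.31  1.69] (np.float64(32.497318509261376), array([ 0.54, -0.03, -0.84]))
(750, -150, 350) 0 [-0.15  0.23  0.37  1.67 -0.25  0.7   1.81] | 9 0.0 [-0.01 -0.06  0.48  2.36 -0.57  0.37  2.43]
      0.5 15.9 20.5 [-0.51 -0.03  1.04  2.47 -0.91  0.29  2.85] [-1.13 -0.41  1.57  2.47  0.8   0.21  1.28] (np.float64(32.483312796126015), array([ 0.54, -0.03, -0.84]))
(750, -150, 350) 90 [-0.17  0.23  0.4   1.67 -0.26  0.7   0.25] | 9 0.0 [-0.03 -0.07  0.5   2.36 -0.56  0.37  0.86]
      0.0 0.0 0.0 [-0.1  -0.    0.62  2.46 -0.97  0.3   1.31] [ 0.01  0.14  0.5   2.43 -1.37  0.3   1.68] (np.float64(32.497150837109736), array([ 0.54, -0.03, -0.84]))
```

View pics/t22c.png

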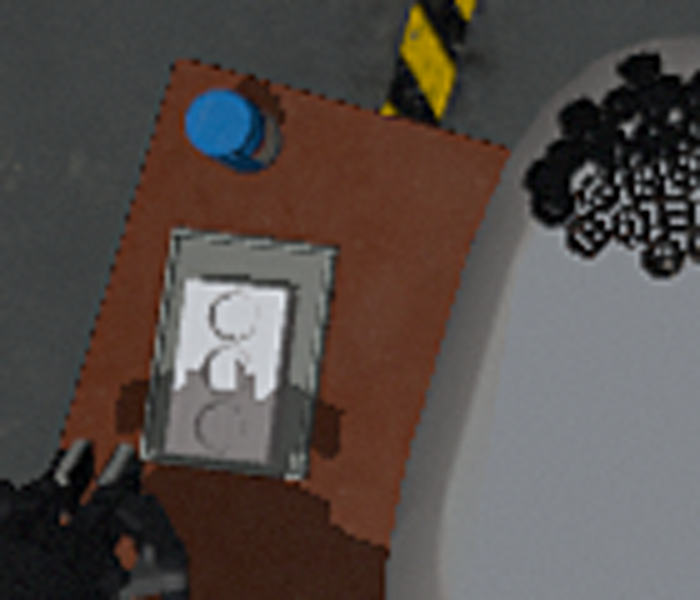

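View pics/wl22.png

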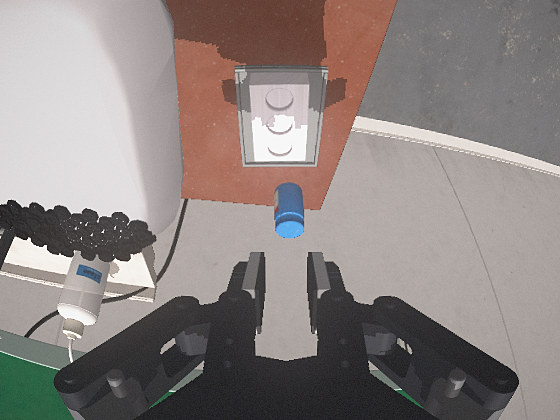

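View pics/sl22.png

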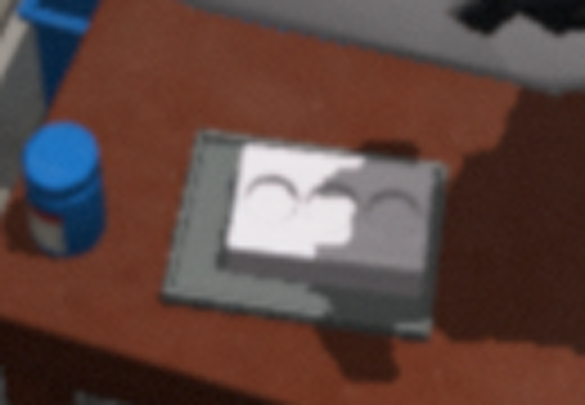

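```bash
python3 - <<'E'
from h import *
t=lambda u,v:(90+u/5-.4,130+v/5-.4)
Q=np.array([plane('top',t(*q),30) for q in[(188,278),(293,290),(270,466),(163,460)]]);c=Q.mean(0);print(Q,c,[np.linalg.norm(Q[i]-Q[i-1]) for i in range(4)])
T=np.array([plane('top',t(*q),10) for q in[(175,230),(338,247),(305,478),(143,458)]]);print(T.mean(0),np.linalg.norm(T.mean(0)[:2]-c[:2]))
# side view
g=lambda u,v:(210+u/4.5-.4,320+v/4.5-.4)
S=np.array([plane('side',g(*q),30) for q in[(243,145),(228,248),(420,272),(427,172)]]);print(S,S.mean(0))
T=np.array([plane('side',g(*q),10) for q in[(202,132),(163,298),(432,336),(446,165)]]);print(T.mean(0))
E
```

```text
[[557.06 371.    30.  ]
 [550.98 313.03  30.  ]
 [453.51 323.06  30.  ]
 [456.3  381.74  30.  ]] [504.46 347.21  30.  ] [np.float64(101.33397655387414), np.float64(58.283325780027376), np.float64(97.98601348535054), np.float64(58.742977553305195)]
[517.18 346.35  10.  ] 12.746284472365316
[[554.27 316.22  30.  ]
 [557.98 372.47  30.  ]
 [464.5  381.03  30.  ]
 [460.78 327.44  30.  ]] [509.38 349.29  30.  ]
[518.39 350.09  10.  ]
```

```bash
python3 - <<'E'
from h import *
w=cv2.imread('pics/wl22.png');cv2.imwrite('pics/wl22c.png',cv2.resize(w[55:180,220:345],None,fx=4.8,fy=4.8,interpolation=2))
E
```

```text
(no output)
```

View pics/wl22c.png

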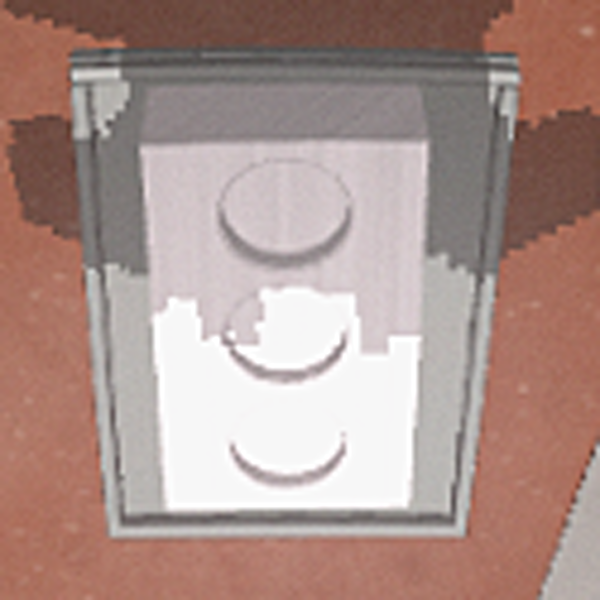

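```bash
python3 - <<'E'
from h import *
# wrist pose at look 22 time: reconstruct from recorded pose using rigid cam offset
s,R=st();T=r.camera_params('wrist')['world_from_camera']
E=np.eye(4);E[:3,:3]=R;E[:3,3]=s['eef_pos'];X=np.linalg.inv(E)@T
p=dict(camera_matrix=r.camera_params('wrist')['camera_matrix'],world_from_camera=T)
w=r.grab_frame('wrist')[:,:,::-1];cv2.imwrite('pics/w23c.png',cv2.resize(w[40:200,210:350],None,fx=4,fy=4,interpolation=2))
print(s['eef_pos'])
k=lambda P:(proj('wrist',P,p)-[210,40])*4
h=np.array([.994,-.107,0]);v=np.array([.107,.994,0]);tc=np.array([517,347.,0])
for e in(-62,-58,-55):
  for zz in(4,10,30):print(e,zz,k(tc+h*e+np.array([0,0,zz])))
print('rim outer top -x',k(tc-66*h+[0,0,10]),'rim inner',k(tc-62*h+[0,0,10]),'far inner',k(tc+62*h+[0,0,10]))
for e in(34,38,41):print('far top edge',e,k(tc+e*h+[0,0,30]),k(tc+e*h+[0,0,36]))
E
```

```text
[452.18 350.28 216.28]
-62 4 [298.63 140.09]
-62 10 [299.05 150.99]
-62 30 [300.54 190.11]
-58 4 [298.39 154.33]
-58 10 [298.8 165.4]
-58 30 [300.27 205.11]
-55 4 [298.22 164.9 ]
-55 10 [298.62 176.1 ]
-55 30 [300.07 216.24]
rim outer top -x [299.3  136.42] rim inner [299.05 150.99] far inner [293.02 522.61]
far top edge 34 [295.18 498.6 ] [295.51 513.45]
far top edge 38 [295.   509.25] [295.33 524.12]
far top edge 41 [294.87 517.14] [295.19 532.02]
```

View pics/w23c.png

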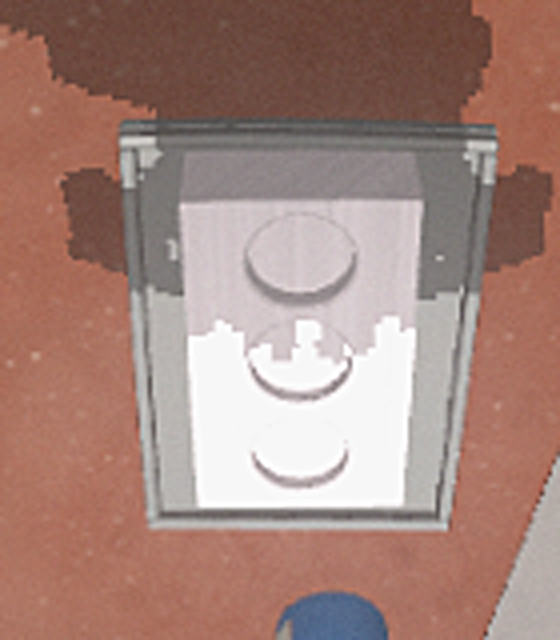

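The carrier lies flat about 10 mm from the tray's centre, with its length seen as 96 mm. Next I turn back and go round to the bar.

```bash
python3 tt.py "(600,200,380)" "(750,-100,350)"; python3 - <<'E'
from untilt import *
P,R1=fkt(q0);a=R1.T@(np.array([600,200,380])-P);b=R1.T@(np.array([750,-100,350])-P)
q1=run(q0,[[*a,30]]*6+[[*b,90]]*13,True);print(q1)
E
```

```text
27.4167 [-0.85  0.1  -0.16  2.11  0.75  0.79 -0.03] [451.68 349.12 214.22] [ 1.06 -0.12  0.84] -0.029029597267638256
[[-0.84  0.09  0.53]
 [ 0.09  1.   -0.04]
 [-0.53  0.02 -0.85]]
(600,200,380) tool [-226.   -132.25  -56.16]
(750,-100,350) tool [-362.08 -417.73   59.53]
0 [-0.8   0.06 -0.13  2.09  0.69  0.79 -0.03] [474.65 326.02 240.16] err 0.0 tz [ 0.53 -0.04 -0.85]
1 [-0.76  0.03 -0.09  2.07  0.64  0.8  -0.03] [497.76 302.78 265.94] err 0.0 tz [ 0.53 -0.04 -0.85]
2 [-0.73  0.   -0.06  2.03  0.59  0.81 -0.04] [520.87 279.54 291.73] err 0.0 tz [ 0.53 -0.04 -0.85]
3 [-0.69 -0.02 -0.02  2.    0.54  0.82 -0.04] [543.98 256.31 317.51] err 0.0 tz [ 0.53 -0.04 -0.85]
4 [-0.66 -0.03  0.02  1.95  0.49  0.83  0.05] [567.09 233.07 343.29] err 0.0 tz [ 0.53 -0.04 -0.85]
5 [-0.63 -0.03  0.05  1.9   0.44  0.85  0.16] [590.21 209.84 369.08] err 0.0 tz [ 0.53 -0.04 -0.85]
6 [-0.59 -0.03  0.1   1.9   0.4   0.82  0.13] [609.3  172.84 366.8 ] err 0.0 tz [ 0.53 -0.04 -0.85]
7 [-0.54 -0.02  0.14  1.9   0.35  0.78  0.11] [628.38 135.83 364.52] err 0.0 tz [ 0.53 -0.04 -0.85]
8 [-0.5   0.    0.19  1.88  
[... 409 characters left out ...]
0.69  0.1 ] [723.8  -49.2  353.13] err 0.0 tz [ 0.53 -0.04 -0.85]
13 [-0.26  0.19  0.37  1.71 -0.12  0.69  0.1 ] [742.89 -86.21 350.85] err 0.0 tz [ 0.53 -0.04 -0.85]
14 [-0.24  0.21  0.38  1.69 -0.15  0.69  0.1 ] [ 750. -100.  350.] err 0.0 tz [ 0.53 -0.04 -0.85]
15 [-0.24  0.21  0.38  1.69 -0.15  0.69  0.1 ] [ 750. -100.  350.] err 0.0 tz [ 0.53 -0.04 -0.85]
16 [-0.24  0.21  0.38  1.69 -0.15  0.69  0.1 ] [ 750. -100.  350.] err 0.0 tz [ 0.53 -0.04 -0.85]
17 [-0.24  0.21  0.38  1.69 -0.15  0.69  0.1 ] [ 750. -100.  350.] err 0.0 tz [ 0.53 -0.04 -0.85]
18 [-0.24  0.21  0.38  1.69 -0.15  0.69  0.1 ] [ 750. -100.  350.] err 0.0 tz [ 0.53 -0.04 -0.85]
[-0.24  0.21  0.38  1.69 -0.15  0.69  0.1 ]
```

Emit:
apply_moves(moves=[[[-226,-132,-56,30,0],[-226,-132,-56,30,0],[-226,-132,-56,30,0],[-226,-132,-56,30,0],[-226,-132,-56,30,0],[-226,-132,-56,40,0],[-362,-418,60,90,0],[-362,-418,60,90,0],[-362,-418,60,90,0],[-362,-418,60,90,0],[-362,-418,60,90,0],[-362,-418,60,90,0],[-362,-418,60,90,0],[-362,-418,60,90,0],[-362,-418,60,90,0],[-362,-418,60,90,0],[-362,-418,60,90,0]]])

```text
time_s: 28.83
eef_pos: [748.8, -102.6, 344.9]
eef_rot: [0.198, 0.713, 0.645, 0.189]
wrist_force: [0.6, 0.0, -0.4]
finger_gap: -0.0
```

```bash
cat > p4.py <<'E'
from untilt import *
im=r.grab_frame('top')[:,:,::-1];cv2.imwrite('pics/t24.png',im);cv2.imwrite('pics/t24d.png',cv2.resize(im[130:235,300:400],None,fx=5.7,fy=5.7,interpolation=2))
bar=np.array([466,-209.5,88.]);zp=np.array([-.498,.05,.866])
B=bar+28*zp
print(s['time_s'],q0,s['eef_pos']);print(R)
for W in(B+16*zp+np.array([15,-2,80]),B+16*zp+np.array([25,-2,50]),B+16*zp,B+8*zp):print(W,R.T@(W-s['eef_pos']))
q,n,e=goto(q0,[B+16*zp+np.array([25,-2,50])]);print(n,e,q)
q,n,e=goto(q,[B+16*zp]);print(n,e,q)
q,n,e=goto(q,[bar+8*zp]);print(n,e,q)
E
python3 p4.py
```

```text
28.8333 [-0.23  0.22  0.36  1.7  -0.15  0.69  0.09] [ 748.79 -102.6   344.91]
[[ 0.1   0.85  0.53]
 [ 1.   -0.09 -0.04]
 [ 0.01  0.53 -0.85]]
[ 459.09 -209.3   206.1 ] [-135.88 -308.54  -30.3 ]
[ 469.09 -209.3   176.1 ] [-135.37 -315.89    0.45]
[ 444.09 -207.3   126.1 ] [-136.5  -363.54   29.73]
[ 448.07 -207.7   119.18] [-136.62 -363.79   37.73]
10 0.0015745396286680874 [-0.07 -0.07  0.53  2.37 -0.49  0.36  0.79]
3 0.001919832552520596 [-0.15 -0.    0.66  2.45 -0.9   0.29  1.24]
2 0.0015623095407733467 [-0.02  0.13  0.52  2.43 -1.32  0.29  1.61]
```

View pics/t24d.png

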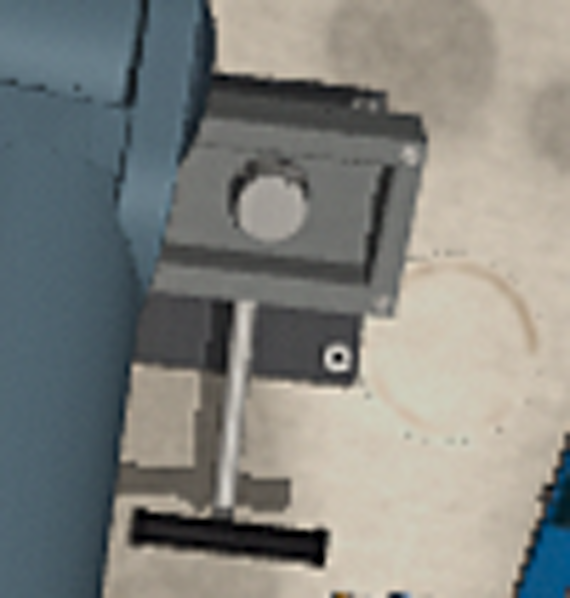

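```bash
python3 - <<'E'
from untilt import *
bar=np.array([466,-209.5,88.]);zp=np.array([-.498,.05,.866]);B=bar+28*zp
for off in([40,-4,12],[50,-5,20]):
  A=B+14*zp+np.array(off);print(A,R.T@(A-s['eef_pos']))
  q,n,e=goto(q0,[A]);print(n,e,q)
  q,n,e=goto(q,[B+11*zp]);print(n,e,q)
  q,n,e=goto(q,[bar+8*zp]);print(n,e,q)
E
```

```text
[ 485.08 -211.4   136.37] [-138.71 -323.87   42.64]
10 0.001518557120354165 [ 0.12  0.06  0.34  2.36 -0.85  0.3   1.13]
2 0.004077750947988832 [ 0.16  0.03  0.34  2.44 -0.97  0.28  1.29]
2 0.001402962982685601 [ 0.24  0.13  0.25  2.42 -1.26  0.26  1.57]
[ 495.08 -212.4   144.37] [-138.66 -311.11   41.15]
10 0.0025711369730344463 [ 0.11  0.06  0.34  2.34 -0.79  0.31  1.06]
3 0.006183561223405487 [ 0.17  0.03  0.33  2.44 -0.97  0.28  1.29]
2 0.0013973822268916203 [ 0.25  0.13  0.24  2.42 -1.26  0.26  1.57]
```

Emit:
apply_moves(moves=[[[-139,-324,20,0,0],[-139,-324,20,0,0],[-139,-324,20,0,0],[-139,-324,20,0,0],[-139,-324,20,0,0],[-139,-324,20,0,0],[-139,-324,20,0,0],[-139,-324,20,0,0],[-139,-324,43,0,0],[-139,-324,43,0,0],[-139,-324,43,0,0],[-139,-324,43,0,0]]])

```text
time_s: 29.88
eef_pos: [484.5, -209.4, 134.8]
eef_rot: [0.196, 0.711, 0.648, 0.19]
wrist_force: [0.3, 0.4, -0.2]
finger_gap: -0.3
```

```bash
cat > p5.py <<'E'
from untilt import *
import sys
bar=np.array([466,-209.5,88.]);zp=np.array([-.498,.05,.866]);B=bar+28*zp
print(s['time_s'],q0,s['eef_pos'],s['wrist_force']);print(R)
for W in(B+12*zp,B+8*zp,bar+8*zp):print(R.T@(W-s['eef_pos']))
q,n,e=goto(q0,[B+11*zp]);print(n,e,q)
q,n,e=goto(q,[bar+8*zp]);print(n,e,q)
p=r.camera_params('wrist');cv2.imwrite(f'pics/{sys.argv[1]}.png',r.grab_frame('wrist')[:,:,::-1]);print([proj('wrist',B+a*np.array([.099,.995,0]),p) for a in(45,-45)])
E
python3 p5.py w25
```

```text
29.8833 [ 0.01  0.06  0.46  2.37 -0.88  0.31  1.16] [ 484.46 -209.35  134.79] [ 0.29  0.44 -0.24]
[[ 0.09  0.85  0.52]
 [ 1.   -0.08 -0.03]
 [ 0.02  0.53 -0.85]]
[ -1.78 -39.03  -9.85]
[ -1.86 -39.15  -5.85]
[ -2.43 -39.96  22.14]
2 0.003389262697898161 [ 0.04  0.02  0.46  2.44 -0.97  0.29  1.29]
2 0.0013493465190474979 [ 0.13  0.13  0.37  2.42 -1.27  0.28  1.58]
[array([205.14, 183.54]), array([220.11, 337.79])]
```

View pics/w25.png

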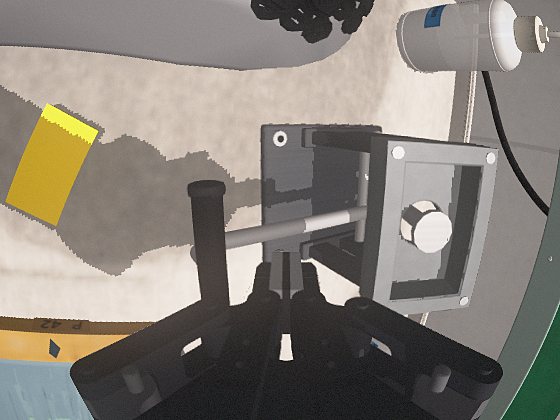

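Emit:
apply_moves(moves=[[[-1,0,-18,0,0],[-2,-14,-18,0,0],[-2,-28,-18,0,0],[-2,-39,-18,0,0],[-2,-39,-18,0,0],[-2,-39,-12,0,0],[-2,-39,-8,0,0],[-2,-39,-8,0,0]]])

```text
time_s: 30.6
eef_pos: [450.7, -207.7, 123.6]
eef_rot: [0.198, 0.71, 0.648, 0.192]
wrist_force: [-0.7, 0.4, -0.3]
finger_gap: 0.2
```

```bash
python3 p5.py w26
```

```text
30.6 [-0.    0.03  0.51  2.44 -0.98  0.29  1.31] [ 450.68 -207.68  123.57] [-0.71  0.4  -0.29]
[[ 0.09  0.84  0.53]
 [ 1.   -0.08 -0.03]
 [ 0.02  0.53 -0.85]]
[-0.23 -4.39 -1.65]
[-0.31 -4.53  2.35]
[-0.89 -5.47 30.33]
2 0.0023490303524683538 [ 0.    0.02  0.51  2.45 -0.99  0.29  1.32]
2 0.0017448373016792217 [ 0.09  0.13  0.41  2.43 -1.31  0.28  1.62]
[array([279.45, 176.  ]), array([280.03, 328.66])]
```

View pics/w26.png

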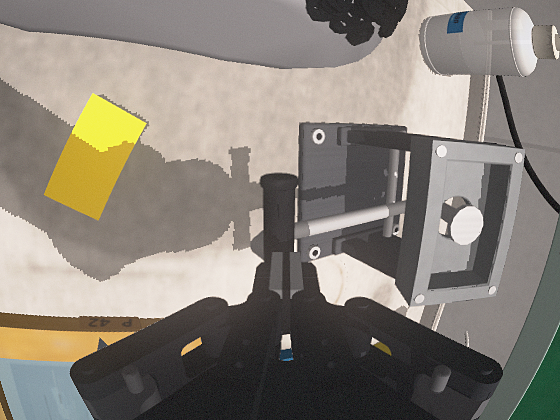

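Emit:
apply_moves(moves=[[[0,-4,-1,0,0],[0,-5,4,0,0],[0,-5,9,0,0],[0,-5,14,0,0],[0,-5,19,0,0],[0,-5,24,0,0],[0,-5,28,0,0],[0,-5,31,0,0],[0,-5,32,0,0]]])

```text
time_s: 31.4
eef_pos: [463.2, -209.0, 94.4]
eef_rot: [0.198, 0.71, 0.648, 0.192]
wrist_force: [-14.4, 2.7, 20.3]
finger_gap: -0.3
```

```bash
python3 p5.py w27; python3 - <<'E'
from h import *
im=r.grab_frame('side')[:,:,::-1];cv2.imwrite('pics/s27.png',cv2.resize(im[120:225,220:350],None,fx=5,fy=5))
E
```

```text
31.4 [ 0.04  0.14  0.46  2.43 -1.33  0.29  1.64] [ 463.15 -209.04   94.41] [-14.45   2.7   20.31]
[[ 0.09  0.84  0.53]
 [ 1.   -0.08 -0.03]
 [ 0.02  0.53 -0.85]]
[  0.49   0.43 -33.02]
[  0.41   0.29 -29.02]
[-0.15 -0.68 -1.03]
2 0.004211675176845678 [-0.02  0.02  0.53  2.45 -1.    0.29  1.33]
2 0.0021332549543153475 [ 0.07  0.13  0.44  2.43 -1.32  0.28  1.63]
[array([290.2 , 191.14]), array([288.7 , 365.09])]
```

View pics/w27.png

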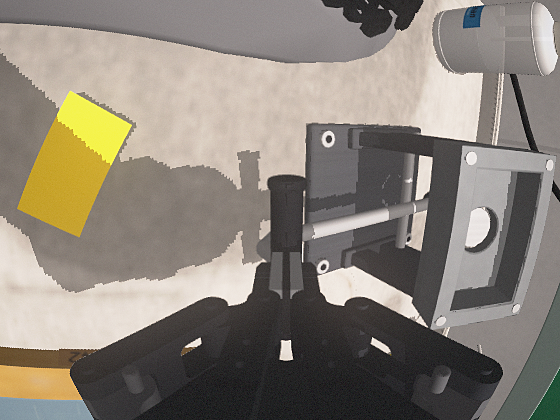

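View pics/s27.png

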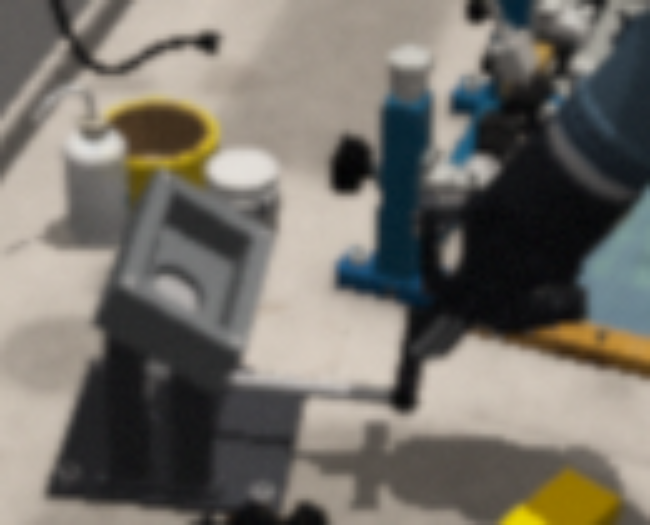

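Emit:
apply_moves(moves=[[[0,0,2,0,0],[0,0,2,0,0],[0,0,2,0,0]]])

```text
time_s: 31.75
eef_pos: [463.2, -209.0, 94.3]
eef_rot: [0.198, 0.71, 0.647, 0.194]
wrist_force: [-19.0, 3.2, 22.7]
finger_gap: 0.0
```

Emit:
apply_moves(moves=[[[0,0,-10,0,0],[0,0,-25,0,0],[0,10,-40,0,0],[0,25,-60,0,0],[0,25,-60,0,0]]])

```text
time_s: 32.17
eef_pos: [453.7, -210.0, 161.4]
eef_rot: [0.2, 0.71, 0.647, 0.195]
wrist_force: [0.7, 0.2, 0.1]
finger_gap: -0.1
```

```bash
python3 - <<'E'
from h import *
s,R=st();print(s['time_s'],s['eef_pos'],s['wrist_force'],s['joint_positions'])
w=r.grab_frame('wrist')[:,:,::-1];cv2.imwrite('pics/w28.png',w)
im=r.grab_frame('top')[:,:,::-1];cv2.imwrite('pics/t28.png',im)
si=r.grab_frame('side')[:,:,::-1];cv2.imwrite('pics/s28.png',si)
cv2.imwrite('pics/t28c.png',np.hstack([cv2.resize(im[130:235,300:400],(400,420),interpolation=2),cv2.resize(im[140:240,90:190],(400,420),interpolation=2)]))
p=r.camera_params('wrist');bar=np.array([466,-209.5,88.]);zp=np.array([-.498,.05,.866]);yp=np.array([.099,.995,0])
for k in(0,3,6,10):print(k,[proj('wrist',bar+k*zp+a*yp,p) for a in(45,-45)],proj('top',bar+k*zp),proj('side',bar+k*zp))
E
```

```text
32.1667 [ 453.66 -209.98  161.36] [0.7  0.2  0.14] [-0.01 -0.07  0.51  2.41 -0.64  0.34  0.97]
0 [array([245.93, 157.84]), array([250.31, 279.88])] [339.1  219.28] [302.7  191.23]
3 [array([245.56, 158.45]), array([250.07, 281.85])] [339.17 219.81] [303.22 190.62]
6 [array([245.18, 159.07]), array([249.83, 283.86])] [339.23 220.34] [303.75 190.  ]
10 [array([244.65, 159.93]), array([249.5 , 286.61])] [339.32 221.05] [304.45 189.18]
```

View pics/w28.png

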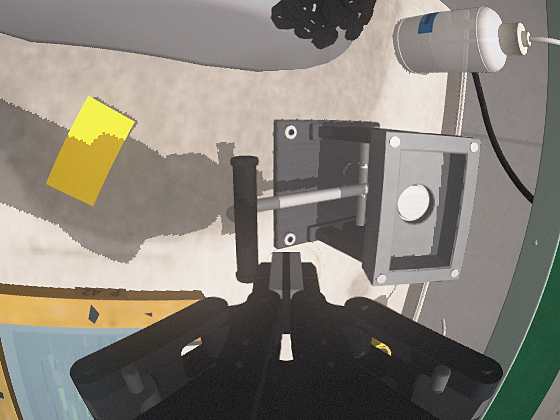

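View pics/t28c.png

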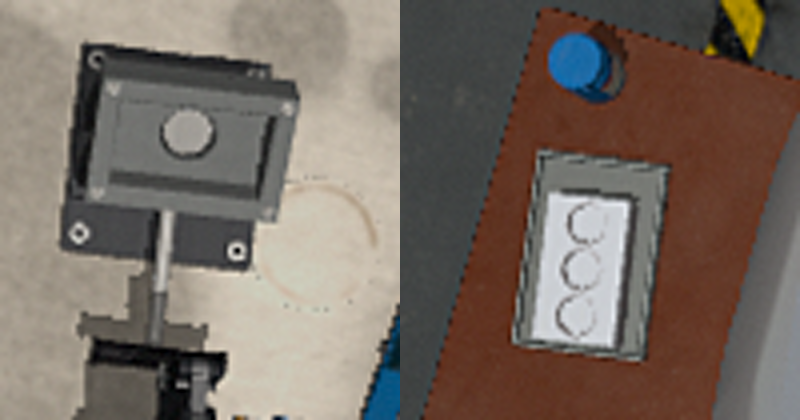

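View pics/s28.png

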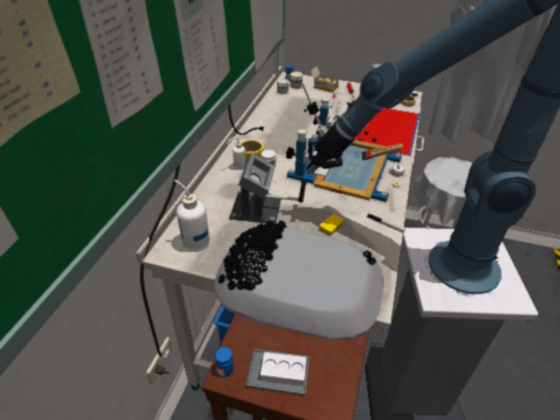

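Emit:
apply_moves(moves=[[[0,0,-10,0,0],[0,0,-10,0,0],[0,0,-10,0,0],[0,0,-10,0,0]]])

```text
time_s: 32.65
eef_pos: [447.6, -208.7, 167.5]
eef_rot: [0.199, 0.71, 0.647, 0.194]
wrist_force: [0.3, 0.0, -0.8]
finger_gap: 0.0
```

```bash
python3 -c "
from station import r
s=r.read_state();print(s['time_s'],s['qvel'],s['wrist_force']);print(r.finish_job())"
```

```text
32.65 [-0.00291353  0.00565973  0.00117778 -0.00231521  0.00720659  0.00148797
 -0.00911873] [ 0.33095965  0.04037765 -0.82887655]
the job is handed in; nothing more can be done
None
```

The job is handed in at 32.7 s of the 67 s allowed, and every step was carried out. No verdict came back, so the results below are my own measurements.

- **Rod up:** I raised the T-handle to its hard stop (44 N at the wrist), which lifted the carrier about 23 mm. The first pull slipped at about 26–27 mm, so I regripped deeper. After I let go, the images read about 21 mm of lift, so the rod may have settled by 1–2 mm.
- **Carrier in the tray:** I pinched it along the pocket's axis, turned it 90° and set its low edge in the tray. Pressing it down did not level it, so I opened the fingers slowly and it dropped flat, seats up. Top and wrist views put it 10–13 mm from the tray's centre, close to or touching the near wall. It looked flat on the floor, but I judged that from the pictures.
- **Rod down:** I pushed the bar until it stopped. Raising the force from 25 N to 30 N moved it no further, and its position matches the lower stop.
- **Bystanders:** the arm passed well clear of the ink pot and the hardener pot. In the last pictures both appear where they started.
- **At hand-in:** the arm was clear of everything and the wrist force was below 1 N.

The moves cannot command a tool tilt. I got the 30° lean by pushing against the edge of the arm's reach. My first approach to the handle then ran onto joint limits and cost a few seconds to undo.

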